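# Make up a capacitor kit: stand up the big ones, pour out the small ones

## Task

Make up the kit for the next power supply: stand every big capacitor that has fallen over on the bench upright on the floor of the black kit tray, terminals up, and tip all the small red capacitors out of the two white cups into the black picking bin. Stand the empty cups upright on the bench again, and leave the spool, bottle and meter where they are.

Things in the scene. Friction and masses are not known exactly. Their poses are not given: they have to be found in the camera images.
- tray: Kit tray: shallow black plastic tray, fixed to the bench, 270 (x) x 120 (y) mm, 18 mm high, floor and walls 4 mm thick. Origin: centre of its underside, on the bench top; x along its long side (away from the robot), y along its short side, z up.
- bin: Picking bin: black open-topped plastic bin, fixed to the bench, 150 (x) x 120 (y) mm, walls and floor 3 mm. Back (+x) wall and the rear 70% of the sides are 70 mm high; the front (-x, towards the robot) lip and the front 30% (45 mm) of the sides are only 40 mm high. A 4 mm rim runs round the outside of the top. Origin: centre of its underside, on the bench top; z up.
- cup_a: White tapered plastic cup, one of two alike, open at the top, loose, 60 g empty: 72 mm high, outer diameter 58 mm at the foot and 71 mm at the rim (straight taper), wall 2.5 mm, inner floor 5 mm up. At the start it stands on the bench beside the bin with two to four small capacitors in it. Origin: centre of its underside; z: from foot to mouth.
- cup_b: White tapered plastic cup, one of two alike, open at the top, loose, 60 g empty: 72 mm high, outer diameter 58 mm at the foot and 71 mm at the rim (straight taper), wall 2.5 mm, inner floor 5 mm up. At the start it stands on the bench beside the bin with two to four small capacitors in it. Origin: centre of its underside; z: from foot to mouth.
- can0: Big capacitor, one of two or three (absent: None): dark cylinder 35 mm dia, 75 long, 110 g; top has two 5 mm terminals; foot clamp (39 mm dia, 12 high) with three flat lugs, 12 wide, 3 thick, reaching 30 mm from the axis. Origin: centre of underside; z: axis, foot to terminals. Starts fallen, level on two lugs and top edge, axis 19 mm up, top roughly to the robot's left; does not roll.
- can1: Big capacitor, one of two or three (absent: None): dark cylinder 35 mm dia, 75 long, 110 g; top has two 5 mm terminals; foot clamp (39 mm dia, 12 high) with three flat lugs, 12 wide, 3 thick, reaching 30 mm from the axis. Origin: centre of underside; z: axis, foot to terminals. Starts fallen, level on two lugs and top edge, axis 19 mm up, top roughly to the robot's left; does not roll.
- can2: Big capacitor, one of two or three (absent: None): dark cylinder 35 mm dia, 75 long, 110 g; top has two 5 mm terminals; foot clamp (39 mm dia, 12 high) with three flat lugs, 12 wide, 3 thick, reaching 30 mm from the axis. Origin: centre of underside; z: axis, foot to terminals. Starts fallen, level on two lugs and top edge, axis 19 mm up, top roughly to the robot's left; does not roll.
- cap0: Small capacitor, one of four to eight (absent: None): red cylinder 16 mm dia, 24 long, 12 g, loose in one of the cups at the start; smooth (friction about 0.3 on a cup, 0.6 on the bench). Origin: centre of one end face; z: along its axis (its middle is 12 mm along z).
- cap1: Small capacitor, one of four to eight (absent: None): red cylinder 16 mm dia, 24 long, 12 g, loose in one of the cups at the start; smooth (friction about 0.3 on a cup, 0.6 on the bench). Origin: centre of one end face; z: along its axis (its middle is 12 mm along z).
- cap2: Small capacitor, one of four to eight (absent: None): red cylinder 16 mm dia, 24 long, 12 g, loose in one of the cups at the start; smooth (friction about 0.3 on a cup, 0.6 on the bench). Origin: centre of one end face; z: along its axis (its middle is 12 mm along z).
- cap3: Small capacitor, one of four to eight (absent: None): red cylinder 16 mm dia, 24 long, 12 g, loose in one of the cups at the start; smooth (friction about 0.3 on a cup, 0.6 on the bench). Origin: centre of one end face; z: along its axis (its middle is 12 mm along z).
- cap4: Small capacitor, one of four to eight (absent: None): red cylinder 16 mm dia, 24 long, 12 g, loose in one of the cups at the start; smooth (friction about 0.3 on a cup, 0.6 on the bench). Origin: centre of one end face; z: along its axis (its middle is 12 mm along z).
- cap5: Small capacitor, one of four to eight (absent: None): red cylinder 16 mm dia, 24 long, 12 g, loose in one of the cups at the start; smooth (friction about 0.3 on a cup, 0.6 on the bench). Origin: centre of one end face; z: along its axis (its middle is 12 mm along z).
- cap6: Small capacitor, one of four to eight (absent: None): red cylinder 16 mm dia, 24 long, 12 g, loose in one of the cups at the start; smooth (friction about 0.3 on a cup, 0.6 on the bench). Origin: centre of one end face; z: along its axis (its middle is 12 mm along z).
- cap7: Small capacitor, one of four to eight (absent: None): red cylinder 16 mm dia, 24 long, 12 g, loose in one of the cups at the start; smooth (friction about 0.3 on a cup, 0.6 on the bench). Origin: centre of one end face; z: along its axis (its middle is 12 mm along z).
- spool: Solder spool, 56 mm diameter, 40 mm high, standing on the bench by the work. Origin: centre of its underside. Not part of the job.
- water: Water bottle, 64 mm diameter, 200 mm high, standing on the bench by the work. Origin: centre of its underside. Not part of the job.
- meter: Yellow hand multimeter, 75 x 130 x 30 mm, lying on the bench by the work. Origin: centre of its underside. Not part of the job.
Things that resemble listed ones, but are neither listed nor needed, are in the scene too. Leave any green or purple look-alike of the can1 alone.

How it is judged (in metres and radians):
At the end, for the whole second after the job is handed in: Every big capacitor stands upright (within 0.08 rad) on the tray floor, inside its walls; every small capacitor lies inside the bin; both cups stand upright (within 0.08 rad) on the bench itself, not on tray or bin; all at rest; spool, bottle and meter moved under 25 mm (angle between each of can0, can1, can2, cup_a, cup_b's own z axis and vertical below 0.08 rad and x of can0 in the frame of tray between -0.131 and 0.131 m and y of can0 in the frame of tray between -0.056 and 0.056 m and z of can0 in the frame of tray between 0.001 and 0.008 m and linear speed of each of can0, can1, can2, cup_a, cup_b below 0.02 m/s and x of can1 in the frame of tray between -0.131 and 0.131 m and y of can1 in the frame of tray between -0.056 and 0.056 m and z of can1 in the frame of tray between 0.001 and 0.008 m and x of can2 in the frame of tray between -0.131 and 0.131 m and y of can2 in the frame of tray between -0.056 and 0.056 m and z of can2 in the frame of tray between 0.001 and 0.008 m and x of cap0 in the frame of bin between -0.075 and 0.075 m and y of cap0 in the frame of bin between -0.06 and 0.06 m and z of cap0 in the frame of bin between -0.002 and 0.07 m and linear speed of each of cap0, cap1, cap2, cap3, cap4, cap5, cap6, cap7 below 0.05 m/s and x of cap1 in the frame of bin between -0.075 and 0.075 m and y of cap1 in the frame of bin between -0.06 and 0.06 m and z of cap1 in the frame of bin between -0.002 and 0.07 m and x of cap2 in the frame of bin between -0.075 and 0.075 m and y of cap2 in the frame of bin between -0.06 and 0.06 m and z of cap2 in the frame of bin between -0.002 and 0.07 m and x of cap3 in the frame of bin between -0.075 and 0.075 m and y of cap3 in the frame of bin between -0.06 and 0.06 m and z of cap3 in the frame of bin between -0.002 and 0.07 m and x of cap4 in the frame of bin between -0.075 and 0.075 m and y of cap4 in the frame of bin between -0.06 and 0.06 m and z of cap4 in the frame of bin between -0.002 and 0.07 m and x of cap5 in the frame of bin between -0.075 and 0.075 m and y of cap5 in the frame of bin between -0.06 and 0.06 m and z of cap5 in the frame of bin between -0.002 and 0.07 m and x of cap6 in the frame of bin between -0.075 and 0.075 m and y of cap6 in the frame of bin between -0.06 and 0.06 m and z of cap6 in the frame of bin between -0.002 and 0.07 m and x of cap7 in the frame of bin between -0.075 and 0.075 m and y of cap7 in the frame of bin between -0.06 and 0.06 m and z of cap7 in the frame of bin between -0.002 and 0.07 m and height (world z) of cup_a between -0.003 and 0.003 m and height (world z) of cup_b between -0.003 and 0.003 m); the robot touches nothing.
It fails at once if the solder spool is pushed more than 25 mm or knocked over (distance of spool from where it was at the start of the episode above 0.025 m or angle between spool's own z axis and vertical above 0.5 rad).
It fails at once if the water bottle is pushed more than 25 mm or knocked over (distance of water from where it was at the start of the episode above 0.025 m or angle between water's own z axis and vertical above 0.5 rad).
It fails at once if the multimeter is pushed more than 25 mm or knocked over (distance of meter from where it was at the start of the episode above 0.025 m or angle between meter's own z axis and vertical above 0.5 rad).
Of can0, can1, can2 only 2 to 3 are there at a start; the rules pass over those that are not, and their reading is None.
Of cap0, cap1, cap2, cap3 only 2 to 4 are there at a start; the rules pass over those that are not, and their reading is None.
Of cap4, cap5, cap6, cap7 only 2 to 4 are there at a start; the rules pass over those that are not, and their reading is None.
At some moment in a run one of cup_a, cup_b, can0, can1, can2 may be knocked a few centimetres aside while the robot is not near it.
Once in a run the grip may slacken for a moment while it holds something.
It also fails if it takes over 210 s, if anything falls off the work surface, if the arm or the gripper's body presses on something with over 40 N, if the wrist force passes 120 N, or if a joint passes its speed limit or range.

## Robot

A 6-joint arm with a two-finger parallel gripper is mounted at the origin on the work surface. World frame = base frame: x ahead of the robot, y to its left, z up, the work surface at z = 0. Lengths are in mm, angles in degrees, forces in N, time in s.
With the tool pointing down it reaches from about 350 to 850 mm from the base axis. Payload 8.1 kg.
Tool frame: the origin (TCP) lies on the centre line of the jaws, within the pads' length; the fingertips stand 14 mm ahead of it and the grasp point (between the pads) lies 5 mm behind it; z points along the fingers, y is the line along which they close (so a half turn about z gives the same grasp; the last joint's range is limited). The gripper opens to 85 mm and grips with 20 to 120 N. Pads are 22 mm wide; open, the fingers measure 114 mm over their backs; the gripper's body (76 mm by 85 mm) begins 54 mm behind the grasp point. The pads swing forward as they close: fully open they stand 13 mm farther back than shut.
Start: joints at [-75.997, 7.471, 85.268, -0, 87.261, -4.893], TCP at [194.332, -567.662, 210.992] pointing down, gripper open.
Joint ranges: [-169.43, 169.43], [-51.17, 129.36], [1.28, 143.12], [-76.62, 256.62], [0, 156.53], [-152.29, 152.29]. Speed limits (degrees/s): [136.94, 136.94, 159.86, 180, 180, 180].

## Interface

Orientations are given as [roll, pitch, yaw] about the fixed x, y, z axes, in that order (R = Rz(yaw) Ry(pitch) Rx(roll)).
In Python, from bench import sense, snapshot, camera_info, hand_in gives the robot as it stands. The module is installed in compiled form; this text tells all that it offers.
- The arm moves only by the tool apply_moves, never from a script. Its argument "deltas" is a list of rows, each a list of 7 numbers: the shift along the tool's x, y, z scaled (see below), then the turn, a rotation vector about the tool's x, y, z scaled (see below), then the opening, from 0 (shut) to 1 (fully open). In form: [[dx, dy, dz, ax, ay, az, claw], ...]. A call has 1 to 8 rows; each row shifts and turns the commanded pose from where the row before left it, along the tool's axes as they then stand; what a row does not reach is not made up. The controller multiplies each number of a shift by 0.03 m and each number of a turn by 0.08 rad. A row lasts 1/8 s, in which the tool goes at most 62.5 mm and 10.7 degrees, less where a joint would pass 70% of its speed; a pose out of reach is approached as far as the arm can. A call with a number of a shift or a turn outside -1 to 1 is refused whole. A call with a gripper value outside its range is refused whole. The fingers move at their own pace and stop on an object; "grip_force" is the grip in N (left out, the last holds). Time passes only in rows, so rows that do not move let the fingers close. It gives the time, the measured TCP pose, the force, the opening and the grip force at its end, in the units of the state.
- sense(): the state, without advancing time (a new reading comes with each control period).
- snapshot(name): name is "scene" or "top"; returns the picture (400x640x3 uint8, red, green, blue); there is no depth.
- camera_info(name): a dict with "vertical_fov" (degrees; the focal length in pixels is half the picture's height over the tangent of half this angle, whatever the lens; pixels are square), "cx", "cy" (the principal point, pixels), "origin" and "rotation" of the camera in the world. Camera axes: x right, y up, looking along -z (the intrinsics and any distortion apply to the point x, -y, -z); pixel columns grow to the right and rows downward; lengths in mm; the calibration is good to about 2 mm. A picture is of the moment at which its call begins. camera_info takes no time and is no camera call.
- hand_in(): hands the job in; it is judged then, once.
The state is a dict: "time": time; "joint_pos": joint angles; "qd": joint speeds; "joint_efforts": joint torques, N m; "tool_pos": TCP position; "tcp_rot": TCP orientation; "ft_force": force on the tool from outside, world axes, zero at the start; "wrist_torque": the same for the moment, N m; "finger_gap": finger opening in mm; "grip_force": force on a finger pad.
Only numpy, scipy, OpenCV 4.12 (cv2) and the standard library are available. Lean on these libraries where they do the work, as an engineer would, in place of code of your own. Each camera call takes 0.05 s, during which the arm holds its last target. There are 200 camera calls.

## Working session

There is one attempt and no reset: what is moved stays moved. The work goes in short steps, Python scripts to look and compute and a tool call to move; the robot and the scene stay as the last step left them, time stands still between calls to the robot, and variables do not carry over. Pictures are saved under pics/ and viewed, at most 14 in all, crops included, and the job is handed in when it is done.

Besides the shell and the picture viewer there is one more tool, called after "Request:" as name(argument=value, ...), one argument or row to a line, values as JSON. apply_moves: Moves the arm, as the interface text tells. Its arguments: {"type":"object","properties":{"deltas":{"type":"array"},"grip_force":{"type":"number"}},"required":["deltas"]}

```bash
ls; mkdir -p pics; python3 - <<'E'
from bench import *
import cv2
print(sense())
for n in("scene","top"):
    print(n,camera_info(n)); cv2.imwrite(f"pics/{n}0.png",snapshot(n)[:,:,::-1])
E
```

```text
pics
{'time': 0.0, 'joint_pos': array([-7.59992278e+01,  7.51350037e+00,  8.53323629e+01,  5.98196025e-04,
        8.72618626e+01, -4.89221442e+00]), 'qd': array([ 0.01750136, -0.03017687, -0.02919642,  0.08622403, -0.05459697,
       -0.07653819]), 'joint_efforts': array([-1.99530332e-03, -5.69402111e+01, -5.00554812e+01, -1.80271982e-04,
        1.48454594e-02,  2.64481292e-05]), 'tool_pos': array([ 194.16607213, -567.0691562 ,  209.93168493]), 'tcp_rot': array([-1.79892717e+02, -9.78230880e-03,  1.88929483e+01]), 'ft_force': array([-0.15102649, -0.58655635, -0.3469857 ]), 'wrist_torque': array([-0.02164769,  0.05080936,  0.0260409 ]), 'grip_force': 0.0, 'finger_gap': 85.08654626935916}
scene {'vertical_fov': 57.48251830351001, 'cx': 323.5889652001584, 'cy': 200.4982992176444, 'origin': array([893.54073675, 328.29190992, 685.57892251]), 'rotation': array([3.63129564e+01, 7.31782982e-02, 1.32601085e+02])}
top {'vertical_fov': 43.522739043520644, 'cx': 317.8560872840116, 'cy': 191.95728174719858, 'origin': array([ 452.14136312,   28.4892052 , 1047.72985401]), 'rotation': array([  3.76958042,  -0.95083642, -89.19887061])}
```

View pics/scene0.png

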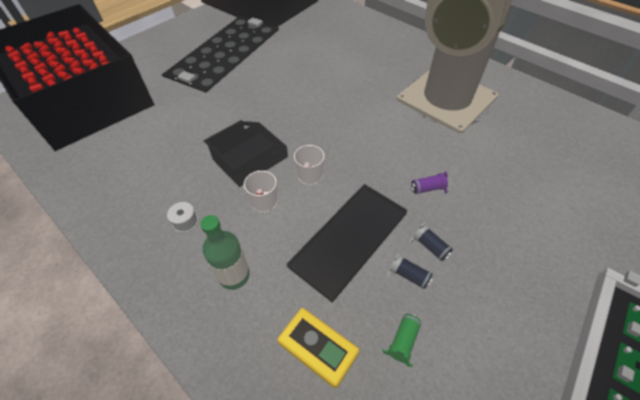

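View pics/top0.png

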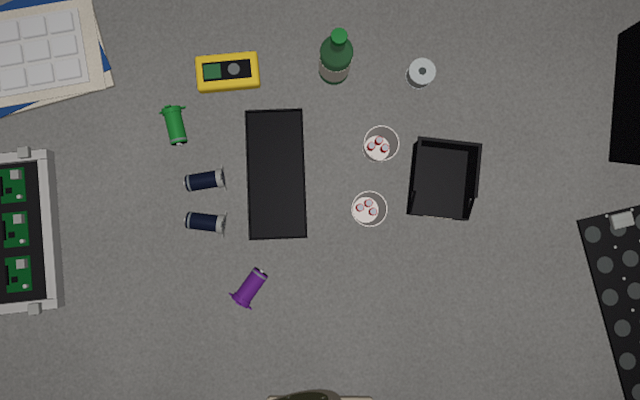

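Candidates for the cans, by pixel in the top view: the dark cans at (205,180) and (205,222) are the targets. The green one at (175,125) and the purple one at (250,288) are decoys. The cups are at (380,143) and (368,208), the tray at (276,174) and the bin at (443,180). Next I measure them and check the choice in a close crop.

```bash
cat > h.py <<'E'
import numpy as np, cv2
from bench import *
from scipy.spatial.transform import Rotation as R
def cam(n):
    c=camera_info(n); f=200/np.tan(np.radians(c["vertical_fov"]/2))
    return c,f,R.from_euler("xyz",c["rotation"],degrees=True).as_matrix()
def ray(n,px,z):
    c,f,M=cam(n); u,v=px
    d=M@np.array([(u-c["cx"])/f,-(v-c["cy"])/f,-1]); o=c["origin"]
    return o+d*(z-o[2])/d[2]
def proj(n,p):
    c,f,M=cam(n); q=M.T@(np.array(p,float)-c["origin"])
    return np.array([c["cx"]+f*q[0]/-q[2], c["cy"]-f*q[1]/-q[2]])
E
python3 - <<'E'
from h import *
im=cv2.imread("pics/top0.png"); sc=cv2.imread("pics/scene0.png")
np.set_printoptions(precision=1,suppress=True)
g=im.max(axis=2)
print(im[180,205],im[180,276],im[180,440],im[180,330])
m=((g<62)*255).astype(np.uint8)
for c in cv2.findContours(m,cv2.RETR_EXTERNAL,cv2.CHAIN_APPROX_NONE)[0]:
    if cv2.contourArea(c)<200: continue
    r=cv2.minAreaRect(c); x,y=r[0]
    if not(130<x<520 and 40<y<330): continue
    z=18 if abs(x-276)<20 else 19 if x<240 else 60
    b=cv2.boxPoints(r); print("rect",np.array(r[0]),np.array(r[1]),r[2],"w",ray("top",r[0],z),[ray("top",p,z)[:2].round() for p in b])
# tray/cans seen in scene too
for q in[(205,180),(205,222)]: print("can in scene",proj("scene",ray("top",q,19)))
print("tray scene",[proj("scene",ray("top",q,18)) for q in[(246,110),(302,109),(307,237),(249,239)]])
# cup rims: bright ring
h=cv2.cvtColor(im,cv2.COLOR_BGR2GRAY)
cr=cv2.HoughCircles(cv2.medianBlur(h,3),cv2.HOUGH_GRADIENT,1,40,param1=80,param2=14,minRadius=14,maxRadius=22)
for x,y,r in cr[0]:
    if 340<x<400 and 120<y<230: print("rim",x,y,r,ray("top",(x,y),72),"diam mm",2*np.linalg.norm(ray("top",(x+r,y),72)-ray("top",(x,y),72)))
a=cv2.resize(im[155:245,170:320],None,fx=5,fy=5,interpolation=cv2.INTER_CUBIC)
cv2.imwrite("pics/crop1.png",cv2.convertScaleAbs(a,alpha=1.8))
a=cv2.resize(im[110:230,345:490],None,fx=5,fy=5,interpolation=cv2.INTER_CUBIC)
cv2.imwrite("pics/crop2.png",cv2.convertScaleAbs(a,alpha=1.3))
E
```

```text
[60 41 34] [40 38 40] [48 46 46] [117 120 121]
rect [202.6 221.4] [25.8 16.1] 7.125016689300537 w [456.3 247.   19. ] [array([443., 275.]), array([476., 272.]), array([470., 219.]), array([437., 222.])]
rect [202.6 180.4] [16.1 26.6] 80.53767395019531 w [540.4 249.4  19. ] [array([552., 279.]), array([562., 226.]), array([529., 220.]), array([519., 273.])]
rect [444.1 178.4] [69.1 78.5] 6.009006023406982 w [ 548.3 -237.6   60. ] [array([ 477., -161.]), array([ 633., -177.]), array([ 621., -315.]), array([ 464., -297.])]
rect [275.4 173.8] [129.4  58. ] 87.87889862060547 w [556.5 100.5  18. ] [array([688., 168.]), array([695.,  48.]), array([427.,  34.]), array([421., 152.])]
rect [226.6  69.7] [17.7 46.9] 84.64418029785156 w [772.7 206.2  19. ] [array([786., 257.]), array([797., 160.]), array([760., 156.]), array([748., 252.])]
can in scene [413. 271.]
can in scene [435.5 242.3]
tray scene [array([333.4, 297.4]), array([289.1, 261.4]), array([365.7, 182.6]), array([408.8, 209. ])]
rim 368.5 207.5 17.4 [487.8 -86.1  72. ] diam mm 68.06766310179572
rim 380.5 142.5 16.8 [ 616.1 -108.8   72. ] diam mm 66.34038035403333
```

View pics/crop1.png

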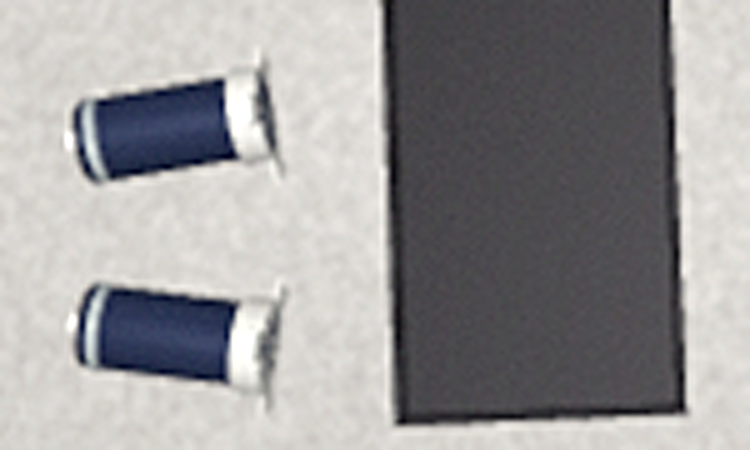

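View pics/crop2.png

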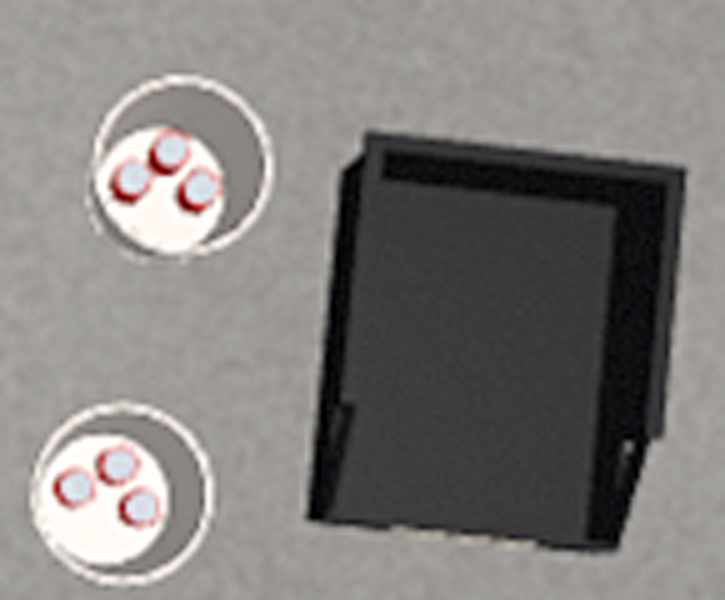

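Crop 1 shows two dark blue cans. Their terminals point left (about px 184) and their clamps are on the right, beside the tray. Crop 2 shows 3 red caps in each cup, and the bin with its low lip towards the robot (front lip at row ~216, back rim at row ~140).

```bash
cat >> h.py <<'E'
def frame(d,y):
    d=np.array(d,float);d/=np.linalg.norm(d);y=np.array(y,float);y-=d*(y@d);y/=np.linalg.norm(y)
    return np.column_stack([np.cross(y,d),y,d])
def now():
    s=sense(); return s["tool_pos"],R.from_euler("xyz",s["tcp_rot"],degrees=True).as_matrix()
def plan(p0,R0,p1,R1,claw,n=None):
    rv=R.from_matrix(R0.T@R1).as_rotvec(); L=np.linalg.norm(p1-p0)
    k=int(np.ceil(max(L/29,np.abs(rv).max()/.079,1))); n=n or k
    if n<k: print("too few rows",k)
    Rk=R0; print(n,"rows",L.round(1),"mm",np.degrees(np.linalg.norm(rv)).round(1),"deg")
    for i in range(n):
        if i%8==0: print("--")
        t=Rk.T@(p1-p0)/n/.03
        print(list(map(float,np.r_[t.round(2),(rv/n/.08).round(2),claw])),end=",\n" if n<=8 or 1 else "")
        Rk=Rk@R.from_rotvec(rv/n).as_matrix()
    return p1,R1
def pick(a,t):  # a: horizontal can axis, t: tilt in rad
    return frame(-np.cos(t)*np.array([0,0,1])-np.sin(t)*a, np.cross(a,[0,0,1]))
E
cat > geo.py <<'E'
from h import *
np.set_printoptions(precision=1,suppress=True)
cans={}
for n,blue,foot in [("far",[(529,220),(562,226),(519,273),(552,279)],(223.6,178)),("near",[(437,222),(470,219),(443,275),(476,272)],(224.2,223.3))]:
    b=np.array(blue,float); lo=b[:2].mean(0); hi=b[2:].mean(0); a=(hi-lo)/np.linalg.norm(hi-lo)
    f=ray("top",foot,19)[:2]; f=lo+a*((f-lo)@a)
    cans[n]=(f,np.r_[a,0])
if __name__=="__main__":
    for k,(f,a) in cans.items(): print(k,"foot",f,"axis",a,"top",f+75*a[:2],proj("top",np.r_[f+75*a[:2],19]),"grasp",f+45*a[:2])
    bl,br,fl,fr=[ray("top",q,z)[:2] for q,z in[((418,136.4),70),((482,144),70),((406.6,214),40),((468.6,220),40)]]
    print("bin",bl,br,fl,fr,"c",(bl+br+fl+fr)/4,"w",np.linalg.norm(bl-br),"l",np.linalg.norm((bl+br-fl-fr)/2))
    p,R0=now(); f,a=cans["far"]; R1=pick(a,np.radians(40))
    print("target R z",R1[:,2],"y",R1[:,1])
    g=np.r_[f+45*a[:2],19]; plan(p,R0,g-R1[:,2]*150,R1,1,32)
E
python3 geo.py
```

```text
far foot [548.5 207. ] axis [-0.2  1.   0. ] top [534.6 280.7] [187.2 183. ] grasp [540.2 251.2]
near foot [451.5 203. ] axis [0.1 1.  0. ] top [460.  277.5] [187.6 219.4] grasp [456.6 247.7]
bin [ 629.8 -183.3] [ 616.8 -310.4] [ 476.9 -166.9] [ 466.6 -292.4] c [ 547.6 -238.2] w 127.77725266103143 l 152.5100322800238
target R z [ 0.1 -0.6 -0.8] y [ 1.   0.2 -0. ]
too few rows 34
32 rows 973.2 mm 89.5 deg
--
[631.36, -789.04, 80.73, -0.19, -0.22, -0.53, 1.0],
[665.69, -762.46, 57.0, -0.19, -0.22, -0.53, 1.0],
[698.41, -734.07, 33.1, -0.19, -0.22, -0.53, 1.0],
[729.45, -703.95, 9.07, -0.19, -0.22, -0.53, 1.0],
[758.75, -672.16, -15.01, -0.19, -0.22, -0.53, 1.0],
[786.22, -638.8, -39.09, -0.19, -0.22, -0.53, 1.0],
[811.8, -603.92, -63.12, -0.19, -0.22, -0.53, 1.0],
[835.44, -567.62, -87.04, -0.19, -0.22, -0.53, 1.0],
--
[857.06, -529.99, -110.79, -0.19, -0.22, -0.53, 1.0],
[876.64, -491.11, -134.32, -0.19, -0.22, -0.53, 1.0],
[894.11, -451.08, -157.56, -0.19, -0.22, -0.53, 1.0],
[909.43, -409.99, -180.47, -0.19, -0.22, -0.53, 1.0],
[922.58, -367.93, -202.99, -0.19, -0.22, -0.53, 1.0],
[
[... 309 characters left out ...]
2, -0.53, 1.0],
[951.55, -55.31, -345.28, -0.19, -0.22, -0.53, 1.0],
[946.57, -9.32, -362.84, -0.19, -0.22, -0.53, 1.0],
[939.31, 36.67, -379.57, -0.19, -0.22, -0.53, 1.0],
[929.8, 82.57, -395.44, -0.19, -0.22, -0.53, 1.0],
[918.07, 128.25, -410.4, -0.19, -0.22, -0.53, 1.0],
--
[904.13, 173.6, -424.43, -0.19, -0.22, -0.53, 1.0],
[888.02, 218.53, -437.48, -0.19, -0.22, -0.53, 1.0],
[869.79, 262.92, -449.52, -0.19, -0.22, -0.53, 1.0],
[849.46, 306.67, -460.54, -0.19, -0.22, -0.53, 1.0],
[827.1, 349.66, -470.49, -0.19, -0.22, -0.53, 1.0],
[802.75, 391.82, -479.37, -0.19, -0.22, -0.53, 1.0],
[776.48, 433.02, -487.14, -0.19, -0.22, -0.53, 1.0],
[748.34, 473.17, -493.79, -0.19, -0.22, -0.53, 1.0],
```

```bash
cat >> h.py <<'E'
def trans(p0,R0,p1,n=None):
    t=R0.T@(np.array(p1)-p0)/30; n=n or int(np.ceil(np.linalg.norm(t)/.97)); print("T",n,"x",(t/n).round(3)); return np.array(p1,float)
def rot(R0,R1,n=None):
    v=R.from_matrix(R0.T@R1).as_rotvec()/.08; n=n or int(np.ceil(np.abs(v).max()/.97)); print("R",n,"x",(v/n).round(3)); return R1
E
python3 - <<'E'
from geo import *
p,R0=now(); f,a=cans["far"]; R1=pick(a,np.radians(40))
g=np.r_[f+45*a[:2],19]; q=trans(p,R0,g-R1[:,2]*150,35)
rot(R0,R1,24)
E
```

```text
T 35 x [ 0.6 -0.7  0.1]
R 24 x [-0.3 -0.3 -0.7]
```

```bash
sed -i 's/precision=1/precision=3/' geo.py; python3 - <<'E'
from geo import *
p,R0=now(); f,a=cans["far"]; R1=pick(a,np.radians(40))
g=np.r_[f+45*a[:2],19]; q=trans(p,R0,g-R1[:,2]*150,35)
rot(R0,R1,24); print(q)
E
```

```text
T 35 x [ 0.577 -0.721  0.074]
R 24 x [-0.259 -0.299 -0.711]
[522.302 345.947 133.907]
```

Request:
apply_moves(
  deltas=[
    [0.58,-0.72,0.07,0,0,0,1],
    [0.58,-0.72,0.07,0,0,0,1],
    [0.58,-0.72,0.07,0,0,0,1],
    [0.58,-0.72,0.07,0,0,0,1],
    [0.58,-0.72,0.07,0,0,0,1],
    [0.58,-0.72,0.07,0,0,0,1],
    [0.58,-0.72,0.07,0,0,0,1],
    [0.58,-0.72,0.07,0,0,0,1],
  ],
)

```text
time: 1.1
tool_pos: [270.2, -358.0, 193.7]
tcp_rot: [-180.0, 0.0, 18.9]
ft_force: [-0.7, -0.2, 1.1]
finger_gap: 85.3
grip_force: 0.0
```

Request:
apply_moves(
  deltas=[
    [0.58,-0.72,0.07,0,0,0,1],
    [0.58,-0.72,0.07,0,0,0,1],
    [0.58,-0.72,0.07,0,0,0,1],
    [0.58,-0.72,0.07,0,0,0,1],
    [0.58,-0.72,0.07,0,0,0,1],
    [0.58,-0.72,0.07,0,0,0,1],
    [0.58,-0.72,0.07,0,0,0,1],
    [0.58,-0.72,0.07,0,0,0,1],
  ],
)

```text
time: 2.1
tool_pos: [345.8, -149.5, 177.0]
tcp_rot: [-180.0, 0.0, 18.9]
ft_force: [0.1, -0.2, -0.1]
finger_gap: 85.2
grip_force: 0.0
```

```bash
python3 - <<'E'
from h import *
s=sense();print(s["time"],s["joint_pos"].round(2),s["tool_pos"].round(2),s["tcp_rot"].round(2))
E
```

```text
2.1 [-31.2  -28.78 120.64   0.    88.17  39.91] [ 345.79 -149.52  177.  ] [-1.7998e+02  1.0000e-02  1.8890e+01]
```

Request:
apply_moves(
  deltas=[
    [0.58,-0.72,0.07,0,0,0,1],
    [0.58,-0.72,0.07,0,0,0,1],
    [0.58,-0.72,0.07,0,0,0,1],
    [0.58,-0.72,0.07,0,0,0,1],
    [0.58,-0.72,0.07,0,0,0,1],
    [0.58,-0.72,0.07,0,0,0,1],
    [0.58,-0.72,0.07,0,0,0,1],
    [0.58,-0.72,0.07,0,0,0,1],
  ],
)

```text
time: 3.1
tool_pos: [421.5, 59.0, 160.2]
tcp_rot: [-180.0, 0.0, 18.9]
ft_force: [0.3, -1.3, -1.1]
finger_gap: 85.2
grip_force: 0.0
```

Request:
apply_moves(
  deltas=[
    [0.58,-0.72,0.07,-0.26,-0.3,-0.71,1],
    [0.58,-0.72,0.07,-0.26,-0.3,-0.71,1],
  ],
)

```text
time: 3.35
tool_pos: [439.0, 111.3, 155.2]
tcp_rot: [177.7, 2.9, 25.4]
ft_force: [0.3, 0.1, -0.2]
finger_gap: 85.5
grip_force: 0.0
```

```bash
python3 - <<'E'
from geo import *
s=sense();print(s["time"],s["joint_pos"].round(2),s["tool_pos"].round(2),s["tcp_rot"].round(2))
p,R0=now(); f,a=cans["far"]; R1=pick(a,np.radians(40))
g=np.r_[f+45*a[:2],19]; trans(p,R0,g-R1[:,2]*120)
rot(R0,R1,22)
E
```

```text
3.35 [ 10.26 -11.24 109.51  -2.97  83.97  75.13] [439.02 111.33 155.23] [177.74   2.93  25.44]
T 9 x [ 0.641 -0.588  0.108]
R 22 x [-0.258 -0.298 -0.71 ]
```

Request:
apply_moves(
  deltas=[
    [0,0,0,-0.26,-0.3,-0.71,0.8],
    [0,0,0,-0.26,-0.3,-0.71,0.8],
    [0,0,0,-0.26,-0.3,-0.71,0.8],
    [0,0,0,-0.26,-0.3,-0.71,0.8],
    [0,0,0,-0.26,-0.3,-0.71,0.8],
    [0,0,0,-0.26,-0.3,-0.71,0.8],
    [0,0,0,-0.26,-0.3,-0.71,0.8],
    [0,0,0,-0.26,-0.3,-0.71,0.8],
  ],
)

```text
time: 4.35
tool_pos: [438.9, 110.6, 155.5]
tcp_rot: [172.3, 16.4, 50.8]
ft_force: [-0.6, -0.4, 0.4]
finger_gap: 68.5
grip_force: 0.0
```

Request:
apply_moves(
  deltas=[
    [0,0,0,-0.26,-0.3,-0.71,0.8],
    [0,0,0,-0.26,-0.3,-0.71,0.8],
    [0,0,0,-0.26,-0.3,-0.71,0.8],
    [0,0,0,-0.26,-0.3,-0.71,0.8],
    [0,0,0,-0.26,-0.3,-0.71,0.8],
    [0,0,0,-0.26,-0.3,-0.71,0.8],
    [0,0,0,-0.26,-0.3,-0.71,0.8],
    [0,0,0,-0.26,-0.3,-0.71,0.8],
  ],
)

```text
time: 5.35
tool_pos: [438.9, 110.6, 155.5]
tcp_rot: [173.5, 30.8, 77.5]
ft_force: [-0.2, -0.6, -0.4]
finger_gap: 68.5
grip_force: 0.0
```

Request:
apply_moves(
  deltas=[
    [0,0,0,-0.26,-0.3,-0.71,0.8],
    [0,0,0,-0.26,-0.3,-0.71,0.8],
    [0,0,0,-0.26,-0.3,-0.71,0.8],
    [0,0,0,-0.26,-0.3,-0.71,0.8],
    [0,0,0,-0.26,-0.3,-0.71,0.8],
    [0,0,0,-0.26,-0.3,-0.71,0.8],
    [0,0,0,0,0,0,0.8],
  ],
)

```text
time: 6.22
tool_pos: [438.5, 110.7, 155.1]
tcp_rot: [-180.0, 40.2, 100.8]
ft_force: [0.2, 0.6, 0.4]
finger_gap: 68.2
grip_force: 0.0
```

```bash
python3 - <<'E'
from geo import *
s=sense();print(s["time"],s["joint_pos"].round(2),s["tool_pos"].round(2),s["tcp_rot"].round(2),s["finger_gap"])
p,R0=now(); f,a=cans["far"]; R1=pick(a,np.radians(40))
g=np.r_[f+45*a[:2],19]; q=trans(p,R1,g-R1[:,2]*90)
rot(R0,R1); trans(q,R1,g-R1[:,2]*4)
E
```

```text
6.225 [ 36.6    3.57 105.31 -35.53  91.15  31.59] [438.46 110.72 155.14] [-179.95   40.24  100.77] 68.19046347428362
T 8 x [ 0.745  0.525 -0.26 ]
R 1 x [0.002 0.051 0.015]
T 3 x [-0.    -0.     0.956]
```

Request:
apply_moves(
  deltas=[
    [0.74,0.53,-0.26,0,0,0,0.8],
    [0.74,0.53,-0.26,0,0,0,0.8],
    [0.74,0.53,-0.26,0,0,0,0.8],
    [0.74,0.53,-0.26,0,0,0,0.8],
    [0.75,0.53,-0.26,0,0,0,0.8],
    [0.75,0.53,-0.26,0,0,0,0.8],
    [0.75,0.53,-0.26,0,0,0,0.8],
    [0.75,0.52,-0.26,0,0.05,0.01,0.8],
  ],
)

```text
time: 7.22
tool_pos: [531.6, 308.6, 87.5]
tcp_rot: [179.9, 39.9, 100.5]
ft_force: [0.9, 0.3, -1.0]
finger_gap: 68.2
grip_force: 0.0
```

Request:
apply_moves(
  deltas=[
    [0,0,0,0,0,0,0.8],
  ],
)

```text
time: 7.35
tool_pos: [531.3, 308.7, 86.7]
tcp_rot: [180.0, 40.0, 100.6]
ft_force: [-1.0, 0.9, 0.1]
finger_gap: 68.2
grip_force: 0.0
```

```bash
python3 - <<'E'
from geo import *
s=sense();print(s["time"],s["joint_pos"].round(2),s["tool_pos"].round(2),s["tcp_rot"].round(2),s["finger_gap"])
p,R0=now(); f,a=cans["far"]; R1=pick(a,np.radians(40))
g=np.r_[f+45*a[:2],19]
rot(R0,R1); trans(p,R0,g-R1[:,2]*4)
im=np.hstack([snapshot("scene")[150:370,270:510],snapshot("top")[100:320,150:390]])
cv2.imwrite("pics/a1.png",cv2.resize(im[:,:,::-1],None,fx=1.6,fy=1.6))
E
```

```text
7.35 [ 44.65  37.65  70.22 -32.38  96.12  37.54] [531.3  308.67  86.68] [179.96  39.97 100.59] 68.24148941493138
R 1 x [-0.006 -0.008 -0.017]
T 3 x [-0.012 -0.021  0.947]
```

View pics/a1.png

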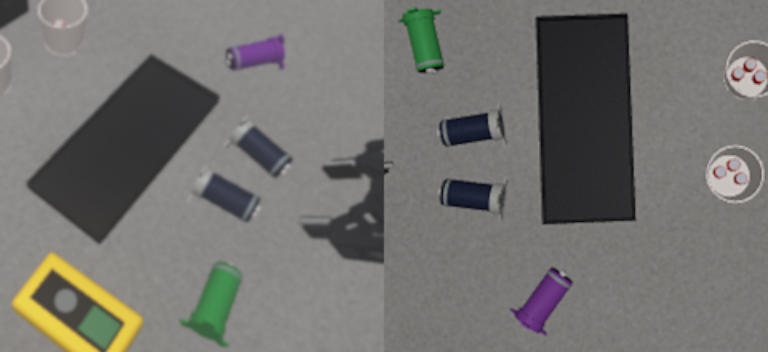

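```bash
python3 - <<'E'
from geo import *
p,R0=now()
for n in("scene","top"):
    print(n,[proj(n,p+R0@np.array([0,s*38,o])).round(0) for s in(-1,1) for o in(14,5,0,-20)], proj(n,p).round(0))
im=snapshot("top"); cv2.imwrite("pics/a2.png",cv2.resize(im[60:300,60:320,::-1],None,fx=2.3,fy=2.3))
E
```

```text
scene [array([454., 256.]), array([459., 256.]), array([461., 256.]), array([470., 255.]), array([439., 289.]), array([443., 289.]), array([446., 290.]), array([456., 290.])] [454. 272.]
top [array([174., 201.]), array([170., 201.]), array([167., 201.]), array([158., 202.]), array([168., 162.]), array([164., 162.]), array([161., 162.]), array([152., 162.])] [164. 182.]
```

View pics/a2.png

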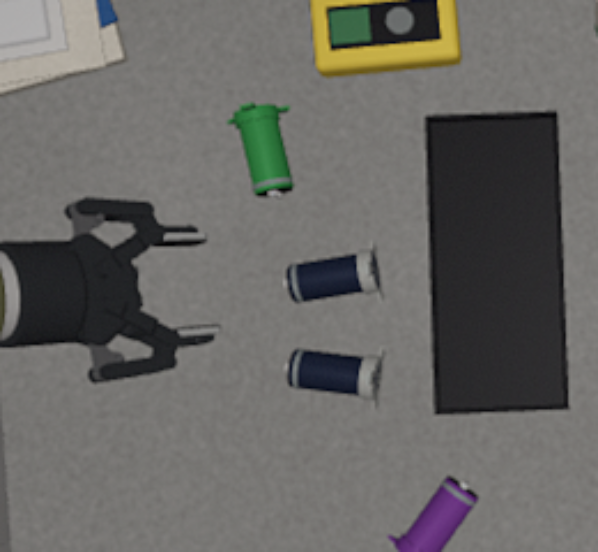

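```bash
cat >> h.py <<'E'
def tri(pt,ps):
    A=[];b=[]
    for n,px in(("top",pt),("scene",ps)):
        c,f,M=cam(n); d=M@np.array([(px[0]-c["cx"])/f,-(px[1]-c["cy"])/f,-1]); d/=np.linalg.norm(d)
        P=np.eye(3)-np.outer(d,d); A.append(P); b.append(P@c["origin"])
    A=np.vstack(A); b=np.hstack(b); x=np.linalg.lstsq(A,b,rcond=None)[0]; return x,np.linalg.norm(A@x-b)
E
python3 - <<'E'
from geo import *
p,R0=now(); print(camera_info("top").keys())
for t,s in(((149,163),(457,286)),((155,203.5),(473,253))):
    x,e=tri(t,s); print(x,e,"tool frame",R0.T@(x-p))
E
```

```text
dict_keys(['vertical_fov', 'cx', 'cy', 'origin', 'rotation'])
[563.963 327.325 114.585] 2.899326101484879 tool frame [ -6.585  36.049 -29.061]
[488.482 315.479 110.696] 1.7911412631448993 tool frame [ -2.462 -40.329 -27.549]
```

Request:
apply_moves(
  deltas=[
    [0,0,0.8,0,0,0,0.8],
    [0,0,0.8,0,0,0,0.8],
    [0,0,0.6,0,0,0,0.8],
    [0,0,0,0,0,0,0.8],
  ],
)

```text
time: 8.0
tool_pos: [538.2, 264.5, 36.5]
tcp_rot: [-179.9, 40.0, 100.6]
ft_force: [0.9, 0.2, -0.1]
finger_gap: 68.3
grip_force: 0.0
```

```bash
python3 - <<'E'
from geo import *
p,R0=now();print(p)
for n in("scene","top"):
    print(n,[proj(n,p+R0@np.array([0,s*38,o])).round(0) for s in(-1,1) for o in(4,-28)], proj(n,p).round(0))
a=snapshot("top")[130:250,130:250,::-1]; b=snapshot("scene")[190:310,380:500,::-1]
cv2.imwrite("pics/a3.png",cv2.resize(np.hstack([a,b]),None,fx=3.3,fy=3.3,interpolation=cv2.INTER_CUBIC))
E
```

```text
[538.22  264.484  36.495]
scene [array([430., 258.]), array([443., 257.]), array([415., 288.]), array([428., 289.])] [424. 272.]
top [array([198., 199.]), array([185., 200.]), array([192., 162.]), array([179., 162.])] [193. 181.]
```

View pics/a3.png

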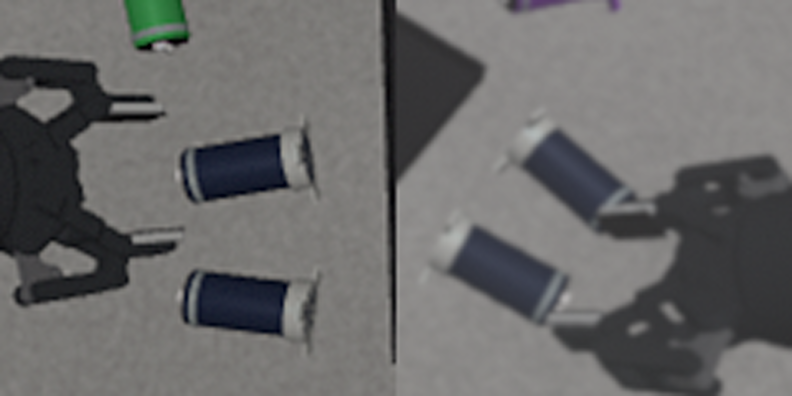

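The tips measure about 32 mm further back along the tool axis than stated, and both views agree. I'll work from the tips I can see and advance about 57 mm more.

Request:
apply_moves(
  deltas=[
    [0,0,0.5,0,0,0,0.8],
    [0,0,0.5,0,0,0,0.8],
    [0,0,0.5,0,0,0,0.8],
    [0,0,0,0,0,0,0.8],
  ],
)

```text
time: 8.6
tool_pos: [543.3, 235.9, 1.1]
tcp_rot: [-179.9, 40.1, 100.6]
ft_force: [-0.0, -1.0, -0.4]
finger_gap: 68.0
grip_force: 0.0
```

```bash
python3 - <<'E'
from geo import *
s=sense();p,R0=now();print(p,s["ft_force"])
a=snapshot("top")[130:250,130:250,::-1]; b=snapshot("scene")[190:310,360:480,::-1]
cv2.imwrite("pics/a4.png",cv2.resize(np.hstack([a,b]),None,fx=3.3,fy=3.3,interpolation=cv2.INTER_CUBIC))
E
```

```text
[543.256 235.927   1.056] [-0.032 -1.018 -0.362]
```

View pics/a4.png

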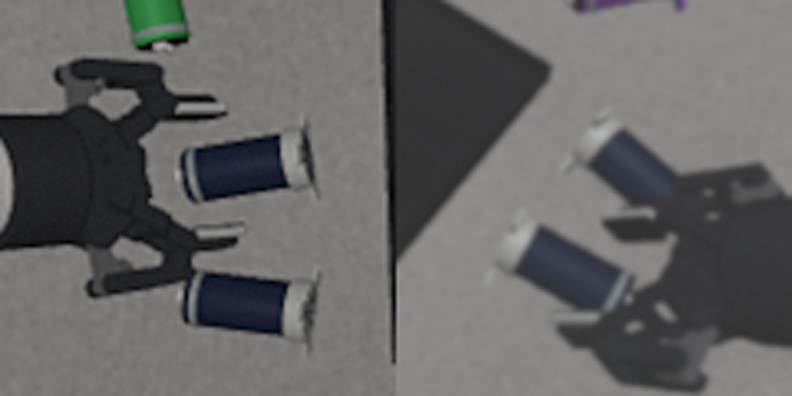

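Request:
apply_moves(
  deltas=[
    [0,0,0,0,0,0,0.6],
    [0,0,0,0,0,0,0.6],
    [0,0,0.2,0,0,0,0.6],
    [0,0,0.2,0,0,0,0.6],
    [0,0,0,0,0,0,0.6],
  ],
)

```text
time: 9.32
tool_pos: [545.2, 229.4, -7.2]
tcp_rot: [-180.0, 40.0, 100.6]
ft_force: [-0.8, -0.1, -0.1]
finger_gap: 51.3
grip_force: 0.0
```

Request:
apply_moves(
  deltas=[
    [0,0,0,0,0,0,0.3],
    [0,0,0,0,0,0,0],
    [0,0,0,0,0,0,0],
    [0,0,0,0,0,0,0],
    [0,0,0,0,0,0,0],
  ],
  grip_force=70,
)

```text
time: 9.95
tool_pos: [545.8, 230.4, -6.2]
tcp_rot: [179.9, 39.9, 100.5]
ft_force: [0.5, 1.0, 1.2]
finger_gap: 33.1
grip_force: 69.4
```

```bash
python3 - <<'E'
from geo import *
s=sense();p,R0=now();print(p,s["ft_force"])
a=snapshot("top")[130:250,130:250,::-1]; b=snapshot("scene")[190:310,360:480,::-1]
cv2.imwrite("pics/a5.png",cv2.resize(np.hstack([a,b]),None,fx=3.3,fy=3.3,interpolation=cv2.INTER_CUBIC))
E
```

```text
[545.845 230.359  -6.208] [0.497 1.038 1.194]
```

View pics/a5.png

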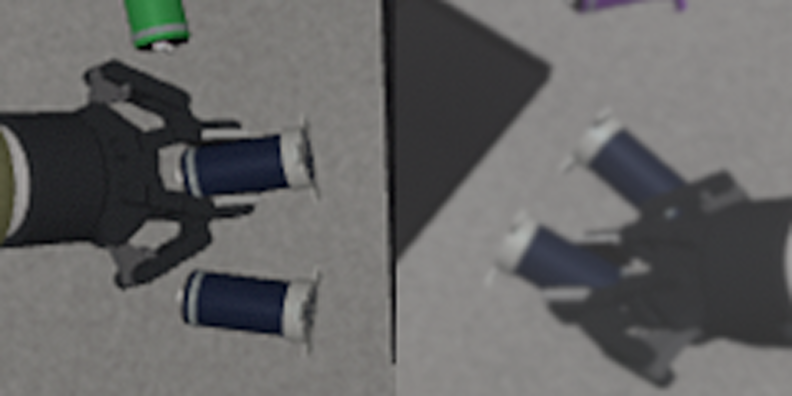

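```bash
cat > place.py <<'E'
from geo import *
import pickle,sys
def setgrip(name):
    p,R0=now(); f,a=cans[name]; F=np.r_[f,19.]; pickle.dump((R0.T@(F-p),R0.T@a),open("grip.pkl","wb"))
def target(spot,z,az):
    Ft,at=pickle.load(open("grip.pkl","rb"))
    # tool orientation: at -> up, tool y horizontal-perp so that d heads to azimuth az
    best=None
    h=np.array([np.cos(np.radians(az)),np.sin(np.radians(az)),0])
    zt=np.array([0,0,1.])-at*at[2]; zt/=np.linalg.norm(zt)      # tool z component across the can
    A=np.column_stack([at,zt,np.cross(at,zt)]); B=np.column_stack([[0,0,1],h,np.cross([0,0,1],h)])
    R1=B@A.T; return np.r_[spot,z]-R1@Ft,R1
E
python3 - <<'E'
from place import *
setgrip("far"); p,R0=now(); print(pickle.load(open("grip.pkl","rb")))
q=p+[0,0,110]; trans(p,R0,q)
P,R1=target([621,104],60,60); print("R1 z",R1[:,2],"y",R1[:,1],"P",P)
rot(R0,R1,24); trans(q,R1,P)
Ft,_=pickle.load(open("grip.pkl","rb")); print("foot after rot",q+R1@Ft)
E
```

```text
(array([-34.175,  -1.645,  -4.256]), array([ 0.767, -0.001, -0.642]))
T 4 x [-0.589  0.001 -0.703]
R1 z [ 0.383  0.664 -0.642] y [ 0.865 -0.501 -0.001] P [635.084 124.974  83.463]
R 24 x [-0.034  0.78   0.408]
T 5 x [-0.302  0.867 -0.151]
foot after rot [531.775 209.381  80.332]
```

Request:
apply_moves(
  deltas=[
    [-0.2,0,-0.24,0,0,0,0],
    [-0.4,0,-0.47,0,0,0,0],
    [-0.59,0,-0.7,0,0,0,0],
    [-0.59,0,-0.7,0,0,0,0],
    [-0.59,0,-0.7,0,0,0,0],
  ],
)

```text
time: 10.68
tool_pos: [545.9, 230.0, 106.3]
tcp_rot: [179.8, 39.9, 100.5]
ft_force: [-0.1, 0.4, -1.7]
finger_gap: 33.0
grip_force: 69.6
```

Request:
apply_moves(
  deltas=[
    [0,0,0,-0.03,0.78,0.41,0],
    [0,0,0,-0.03,0.78,0.41,0],
    [0,0,0,-0.03,0.78,0.41,0],
    [0,0,0,-0.03,0.78,0.41,0],
    [0,0,0,-0.03,0.78,0.41,0],
    [0,0,0,-0.03,0.78,0.41,0],
    [0,0,0,-0.03,0.78,0.41,0],
    [0,0,0,-0.03,0.78,0.41,0],
  ],
)

```text
time: 11.68
tool_pos: [545.9, 229.8, 105.5]
tcp_rot: [172.4, 10.1, 86.2]
ft_force: [0.3, 0.3, -0.9]
finger_gap: 33.1
grip_force: 69.5
```

Request:
apply_moves(
  deltas=[
    [0,0,0,-0.03,0.78,0.41,0],
    [0,0,0,-0.03,0.78,0.41,0],
    [0,0,0,-0.03,0.78,0.41,0],
    [0,0,0,-0.03,0.78,0.41,0],
    [0,0,0,-0.03,0.78,0.41,0],
    [0,0,0,-0.03,0.78,0.41,0],
    [0,0,0,-0.03,0.78,0.41,0],
    [0,0,0,-0.03,0.78,0.41,0],
  ],
)

```text
time: 12.68
tool_pos: [545.9, 229.7, 105.3]
tcp_rot: [172.2, -20.3, 75.3]
ft_force: [-0.5, -0.0, -1.3]
finger_gap: 33.1
grip_force: 69.5
```

Request:
apply_moves(
  deltas=[
    [0,0,0,-0.03,0.78,0.41,0],
    [0,0,0,-0.03,0.78,0.41,0],
    [0,0,0,-0.03,0.78,0.41,0],
    [0,0,0,-0.03,0.78,0.41,0],
    [0,0,0,-0.03,0.78,0.41,0],
    [0,0,0,-0.03,0.78,0.41,0],
    [0,0,0,-0.03,0.78,0.41,0],
    [0,0,0,-0.03,0.78,0.41,0],
  ],
)

```text
time: 13.68
tool_pos: [546.0, 229.8, 105.3]
tcp_rot: [-179.4, -50.0, 59.3]
ft_force: [0.3, -0.2, -1.5]
finger_gap: 32.7
grip_force: 69.6
```

```bash
python3 - <<'E'
from place import *
s=sense();p,R0=now();print(s["time"],p,s["joint_pos"],s["finger_gap"],s["ft_force"])
P,R1=target([621,104],60,60); rot(R0,R1); trans(p,R0,P)
E
```

```text
13.675 [545.976 229.781 105.333] [-11.092  -8.013 128.112  59.223  57.591 -13.56 ] 32.66703637548397 [ 0.284 -0.187 -1.549]
R 1 x [-0.017  0.007 -0.071]
T 5 x [-0.303  0.866 -0.144]
```

Request:
apply_moves(
  deltas=[
    [-0.3,0.87,-0.14,0,0,-0.07,0],
    [-0.3,0.87,-0.14,0,0,0,0],
    [-0.3,0.87,-0.14,0,0,0,0],
    [-0.3,0.87,-0.14,0,0,0,0],
    [-0.3,0.87,-0.14,0,0,0,0],
    [0,0,0,0,0,0,0],
  ],
)

```text
time: 14.42
tool_pos: [637.4, 123.8, 83.5]
tcp_rot: [-179.8, -49.9, 59.8]
ft_force: [-0.4, 1.0, -0.9]
finger_gap: 33.1
grip_force: 69.9
```

```bash
python3 - <<'E'
from place import *
s=sense();p,R0=now();print(s["time"],p,s["finger_gap"])
P,R1=target([621,104],60,60); rot(R0,R1); trans(p,R0,P)
Ft,at=pickle.load(open("grip.pkl","rb")); F=p+R0@Ft; a=R0@at
for n in("top","scene"): print(n,"foot",proj(n,F),"top",proj(n,F+75*a), "a",a,"F",F)
a=snapshot("top")[70:220,210:360,::-1]; b=snapshot("scene")[160:310,240:390,::-1]
cv2.imwrite("pics/a6.png",cv2.resize(np.hstack([a,b]),None,fx=2.66,fy=2.66,interpolation=cv2.INTER_CUBIC))
E
```

```text
14.425 [637.396 123.799  83.481] 33.052883774557294
R 1 x [ 0.     0.039 -0.004]
T 1 x [-0.004 -0.086 -0.003]
top foot [273.437 138.141] top [270.4  131.01] a [0.002 0.003 1.   ] F [623.265 102.768  60.098]
scene foot [332.673 245.085] top [333.493 224.477] a [0.002 0.003 1.   ] F [623.265 102.768  60.098]
```

View pics/a6.png

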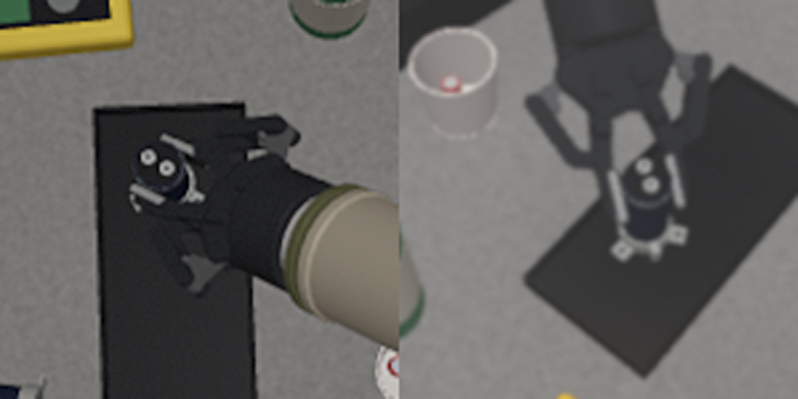

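Terminals are seen at top (269,129) and scene (334,225). Predicted was (270,131) and (333.5,224.5), so the can is upright over the tray. Lowering.

```bash
python3 - <<'E'
from place import *
p,R0=now(); trans(p,R0,p+[0,0,-55.],4); trans(p,R0,p+[0,0,-3.],1)
E
```

```text
T 4 x [-0.35   0.002  0.295]
T 1 x [-0.076  0.     0.064]
```

Request:
apply_moves(
  deltas=[
    [-0.35,0,0.3,0,0.04,0,0],
    [-0.35,0,0.3,0,0,0,0],
    [-0.35,0,0.3,0,0,0,0],
    [-0.28,0,0.23,0,0,0,0],
    [0,0,0,0,0,0,0],
  ],
)

```text
time: 15.15
tool_pos: [635.9, 126.6, 30.4]
tcp_rot: [-179.5, -50.2, 59.6]
ft_force: [-1.2, 2.3, 5.7]
finger_gap: 32.9
grip_force: 70.9
```

Request:
apply_moves(
  deltas=[
    [-0.05,0,0.04,0,0,0,0],
    [0,0,0,0,0,0,0],
  ],
)

```text
time: 15.4
tool_pos: [636.4, 126.8, 30.3]
tcp_rot: [-179.6, -50.3, 59.8]
ft_force: [-9.2, -1.0, 17.6]
finger_gap: 32.9
grip_force: 72.4
```

Request:
apply_moves(
  deltas=[
    [-0.05,0,0.04,0,0,0,0],
    [0,0,0,0,0,0,0],
  ],
)

```text
time: 15.65
tool_pos: [637.1, 127.0, 30.3]
tcp_rot: [-179.7, -50.4, 59.9]
ft_force: [-15.7, -2.7, 27.7]
finger_gap: 33.0
grip_force: 73.5
```

```bash
python3 - <<'E'
from place import *
p,R0=now();Ft,at=pickle.load(open("grip.pkl","rb")); print(p+R0@Ft,R0@at,sense()["ft_force"])
E
```

```text
[623.115 106.126   6.645] [-0.002 -0.006  1.   ] [-15.67   -2.735  27.692]
```

Request:
apply_moves(
  deltas=[
    [0.07,0,-0.06,0,0,0,0],
    [0,0,0,0,0,0,0],
    [0,0,0,0,0,0,0.6],
    [0,0,0,0,0,0,0.7],
    [0,0,0,0,0,0,0.7],
    [0,0,-0.4,0,0,0,0.7],
    [0,0,-0.7,0,0,0,0.7],
    [0,0,-0.9,0,0,0,0.7],
  ],
)

```text
time: 16.65
tool_pos: [612.1, 84.9, 68.4]
tcp_rot: [-179.6, -50.0, 59.6]
ft_force: [-0.5, -0.6, 1.1]
finger_gap: 59.7
grip_force: 0.0
```

Request:
apply_moves(
  deltas=[
    [0,0,-1,0,0,0,0.7],
    [0,0,-1,0,0,0,0.7],
    [0,0,-1,0,0,0,0.7],
    [0,0,0,0,0,0,0.7],
  ],
)

```text
time: 17.15
tool_pos: [579.4, 23.0, 127.9]
tcp_rot: [180.0, -50.0, 59.8]
ft_force: [-0.3, -0.2, -0.3]
finger_gap: 59.4
grip_force: 0.0
```

```bash
python3 - <<'E'
from geo import *
s=sense();print(s["time"],s["joint_pos"].round(2),s["finger_gap"])
# recheck near can: same mask
im=snapshot("top")[:,:,::-1].copy(); cv2.imwrite("pics/t1.png",im)
m=((im.max(axis=2)<62)*255).astype(np.uint8); m[:,:170]=0;m[:,240:]=0
for c in cv2.findContours(m,cv2.RETR_EXTERNAL,cv2.CHAIN_APPROX_NONE)[0]:
    if cv2.contourArea(c)>150 : print("rect",cv2.minAreaRect(c))
# white terminals in tray
w=(im.min(axis=2)>110).astype(np.uint8); w[:,:256]=0;w[:,298:]=0;w[:118]=0;w[230:]=0
n,_,st,ce=cv2.connectedComponentsWithStats(w); print([(st[i][4],ce[i]) for i in range(1,n) if st[i][4]>2])
p,R0=now(); f,a=cans["near"]; R1=pick(a,np.radians(40)); g=np.r_[f+52*a[:2],19]
# pre-grasp: tip point = p-22d (open .7)
print(p); up=trans(p,R0,[520,60,200]); rot(R0,R1,22); pre=trans(up,R1,g+R1[:,2]*(30-90)); trans(pre,R1,g+R1[:,2]*30); print(up,pre)
E
```

```text
17.15 [-34.3    3.84 113.77  52.12  75.54 -24.12] 59.367652312035034
rect ((202.56155395507812, 221.50772094726562), (25.799224853515625, 16.00048065185547), 7.125016689300537)
rect ((221.5245819091797, 70.27049255371094), (17.65447425842285, 36.6669807434082), 84.80557250976562)
[(np.int32(20), array([267.8 , 135.15])), (np.int32(18), array([274.389, 139.222])), (np.int32(97), array([275.062, 149.113]))]
[578.993  24.183 126.601]
T 4 x [ 0.475 -0.576 -0.384]
R 22 x [ 0.022 -0.879 -0.26 ]
T 10 x [ 0.864 -0.28  -0.137]
T 4 x [-0.    0.    0.75]
[520.  60. 200.] [461.708 293.007  64.963]
```

Request:
apply_moves(
  deltas=[
    [0.47,-0.58,-0.38,0,0,0,0.7],
    [0.47,-0.58,-0.38,0,0,0,0.7],
    [0.47,-0.58,-0.38,0,0,0,0.7],
    [0.47,-0.58,-0.38,0,0,0,0.7],
    [0,0,0,0.02,-0.88,-0.26,0.7],
    [0,0,0,0.02,-0.88,-0.26,0.7],
    [0,0,0,0.02,-0.88,-0.26,0.7],
    [0,0,0,0.02,-0.88,-0.26,0.7],
  ],
)

```text
time: 18.2
tool_pos: [518.7, 62.3, 197.4]
tcp_rot: [176.9, -33.7, 65.5]
ft_force: [-0.7, 0.5, -0.7]
finger_gap: 59.4
grip_force: 0.0
```

Request:
apply_moves(
  deltas=[
    [0,0,0,0.02,-0.88,-0.26,0.7],
    [0,0,0,0.02,-0.88,-0.26,0.7],
    [0,0,0,0.02,-0.88,-0.26,0.7],
    [0,0,0,0.02,-0.88,-0.26,0.7],
    [0,0,0,0.02,-0.88,-0.26,0.7],
    [0,0,0,0.02,-0.88,-0.26,0.7],
    [0,0,0,0.02,-0.88,-0.26,0.7],
    [0,0,0,0.02,-0.88,-0.26,0.7],
  ],
)

```text
time: 19.2
tool_pos: [518.7, 62.3, 197.3]
tcp_rot: [175.3, -0.7, 73.1]
ft_force: [-0.4, -0.9, -0.1]
finger_gap: 59.9
grip_force: 0.0
```

Request:
apply_moves(
  deltas=[
    [0,0,0,0.02,-0.88,-0.26,0.7],
    [0,0,0,0.02,-0.88,-0.26,0.7],
    [0,0,0,0.02,-0.88,-0.26,0.7],
    [0,0,0,0.02,-0.88,-0.26,0.7],
    [0,0,0,0.02,-0.88,-0.26,0.7],
    [0,0,0,0.02,-0.88,-0.26,0.7],
    [0,0,0,0.02,-0.88,-0.26,0.7],
    [0,0,0,0.02,-0.88,-0.26,0.7],
  ],
)

```text
time: 20.2
tool_pos: [518.7, 62.2, 197.3]
tcp_rot: [178.3, 32.1, 81.0]
ft_force: [0.6, 0.2, -0.5]
finger_gap: 59.5
grip_force: 0.0
```

Request:
apply_moves(
  deltas=[
    [0,0,0,0.02,-0.88,-0.26,0.7],
    [0,0,0,0.02,-0.88,-0.26,0.7],
    [0.86,-0.28,-0.14,0,0,0,0.7],
    [0.86,-0.28,-0.14,0,0,0,0.7],
    [0.86,-0.28,-0.14,0,0,0,0.7],
    [0.86,-0.28,-0.14,0,0,0,0.7],
    [0.86,-0.28,-0.14,0,0,0,0.7],
    [0.86,-0.28,-0.14,0,0,0,0.7],
  ],
)

```text
time: 21.2
tool_pos: [483.1, 202.1, 116.4]
tcp_rot: [-179.9, 40.1, 83.7]
ft_force: [0.1, -0.6, 0.1]
finger_gap: 59.7
grip_force: 0.0
```

```bash
python3 - <<'E'
from geo import *
s=sense();print(s["time"],s["joint_pos"].round(2),s["finger_gap"])
p,R0=now(); f,a=cans["near"]; R1=pick(a,np.radians(40)); g=np.r_[f+46*a[:2],19]; d=R1[:,2]
print(p,g+d*(33-90)); rot(R0,R1); pre=trans(p,R0,g-57*d); trans(pre,R1,g+33*d)
E
```

```text
21.2 [ 36.97  27.83  80.6  -28.39 100.24  45.4 ] 59.67717763704817
[483.067 202.144 116.433] [460.816 285.129  62.665]
R 1 x [0.005 0.018 0.034]
T 4 x [ 0.799 -0.26  -0.086]
T 4 x [0.   0.   0.75]
```

Request:
apply_moves(
  deltas=[
    [0.8,-0.26,-0.09,0,0.02,0.03,0.7],
    [0.8,-0.26,-0.09,0,0,0,0.7],
    [0.8,-0.26,-0.09,0,0,0,0.7],
    [0.8,-0.26,-0.09,0,0,0,0.7],
    [0,0,0,0,0,0,0.65],
  ],
)

```text
time: 21.82
tool_pos: [460.4, 285.4, 62.2]
tcp_rot: [-179.9, 40.1, 83.7]
ft_force: [-0.3, -0.7, 0.5]
finger_gap: 55.7
grip_force: 0.0
```

Request:
apply_moves(
  deltas=[
    [0,0,0.75,0,0,0,0.65],
    [0,0,0.75,0,0,0,0.65],
    [0,0,0,0,0,0,0.65],
  ],
)

```text
time: 22.2
tool_pos: [457.7, 254.1, 28.7]
tcp_rot: [-179.9, 40.1, 83.5]
ft_force: [-0.6, 0.4, -0.3]
finger_gap: 55.4
grip_force: 0.0
```

```bash
python3 - <<'E'
from geo import *
s=sense();print(s["time"],s["finger_gap"],s["ft_force"])
p,R0=now(); f,a=cans["near"]; R1=pick(a,np.radians(40)); g=np.r_[f+46*a[:2],19]; d=R1[:,2]
rot(R0,R1); trans(p,R1,g+33*d)
im=snapshot("top")[:,:,::-1].copy()
cv2.imwrite("pics/a7.png",cv2.resize(im[170:270,150:300],None,fx=4,fy=4,interpolation=cv2.INTER_CUBIC))
m=((im.max(axis=2)<62)&(im[:,:,0]>im[:,:,2]+15)).astype(np.uint8); m[:,:170]=0;m[:,240:]=0;m[:190]=0;m[240:]=0
ys,xs=np.nonzero(m); print(len(xs),xs.min(),xs.max(),ys.min(),ys.max(),xs.mean(),ys.mean())
E
```

```text
22.2 55.420358625801526 [-0.586  0.425 -0.3  ]
R 1 x [-0.022  0.025 -0.002]
T 2 x [ 0.035 -0.007  0.732]
404 186 216 213 230 202.02970297029702 221.3960396039604
```

Can not disturbed; continue in and grip.

Request:
apply_moves(
  deltas=[
    [0.03,-0.01,0.6,0,0,0,0.65],
    [0.03,-0.01,0.5,0,0,0,0.65],
    [0,0,0.36,0,0,0,0.65],
    [0,0,0,0,0,0,0.65],
  ],
)

```text
time: 22.75
tool_pos: [454.6, 228.4, -5.8]
tcp_rot: [-180.0, 40.0, 83.5]
ft_force: [0.2, 0.3, -0.2]
finger_gap: 55.4
grip_force: 0.0
```

Request:
apply_moves(
  deltas=[
    [0,0,0,0,0,0,0.3],
    [0,0,0,0,0,0,0],
    [0,0,0,0,0,0,0],
    [0,0,0,0,0,0,0],
    [0,0,0,0,0,0,0],
  ],
  grip_force=70,
)

```text
time: 23.38
tool_pos: [455.9, 230.1, -4.3]
tcp_rot: [179.8, 39.9, 83.4]
ft_force: [1.8, 2.4, 5.3]
finger_gap: 32.9
grip_force: 69.7
```

```bash
python3 - <<'E'
from place import *
s=sense();setgrip("near"); p,R0=now(); print(p,pickle.load(open("grip.pkl","rb")),s["ft_force"])
q=p+[0,0,110]; trans(p,R0,q,5)
P,R1=target([492,97],60,60); print("R1 z",R1[:,2],"P",P)
rot(R0,R1,24); trans(q,R1,P)
E
```

```text
[455.909 230.088  -4.343] (array([-35.992,  -1.256,  -0.342]), array([ 0.767, -0.   , -0.641])) [1.831 2.446 5.25 ]
T 5 x [-0.47   0.002 -0.563]
R1 z [ 0.384  0.664 -0.641] P [504.763 116.59   87.395]
R 24 x [-0.02   0.805  0.237]
T 5 x [-0.409  0.66  -0.3  ]
```

Request:
apply_moves(
  deltas=[
    [-0.3,0,-0.36,0,0,0,0],
    [-0.4,0,-0.47,0,0,0,0],
    [-0.55,0,-0.66,0,0,0,0],
    [-0.55,0,-0.66,0,0,0,0],
    [-0.55,0,-0.66,0,0,0,0],
  ],
)

```text
time: 24.0
tool_pos: [455.5, 229.9, 107.5]
tcp_rot: [179.8, 39.9, 83.4]
ft_force: [0.8, 0.0, -0.6]
finger_gap: 32.9
grip_force: 69.5
```

Request:
apply_moves(
  deltas=[
    [0,0,0,-0.02,0.8,0.24,0],
    [0,0,0,-0.02,0.8,0.24,0],
    [0,0,0,-0.02,0.8,0.24,0],
    [0,0,0,-0.02,0.8,0.24,0],
    [0,0,0,-0.02,0.8,0.24,0],
    [0,0,0,-0.02,0.8,0.24,0],
    [0,0,0,-0.02,0.8,0.24,0],
    [0,0,0,-0.02,0.8,0.24,0],
  ],
)

```text
time: 25.0
tool_pos: [455.5, 229.7, 106.5]
tcp_rot: [175.4, 10.1, 75.1]
ft_force: [-0.0, 0.1, -1.7]
finger_gap: 32.9
grip_force: 69.4
```

Request:
apply_moves(
  deltas=[
    [0,0,0,-0.02,0.8,0.24,0],
    [0,0,0,-0.02,0.8,0.24,0],
    [0,0,0,-0.02,0.8,0.24,0],
    [0,0,0,-0.02,0.8,0.24,0],
    [0,0,0,-0.02,0.8,0.24,0],
    [0,0,0,-0.02,0.8,0.24,0],
    [0,0,0,-0.02,0.8,0.24,0],
    [0,0,0,-0.02,0.8,0.24,0],
  ],
)

```text
time: 26.0
tool_pos: [455.3, 229.6, 106.3]
tcp_rot: [175.2, -19.9, 68.9]
ft_force: [-0.1, -0.2, -1.3]
finger_gap: 32.7
grip_force: 69.4
```

Request:
apply_moves(
  deltas=[
    [0,0,0,-0.02,0.81,0.24,0],
    [0,0,0,-0.02,0.81,0.24,0],
    [0,0,0,-0.02,0.81,0.24,0],
    [0,0,0,-0.02,0.81,0.24,0],
    [0,0,0,-0.02,0.81,0.24,0],
    [0,0,0,-0.02,0.81,0.24,0],
    [0,0,0,-0.02,0.81,0.24,0],
    [0,0,0,-0.02,0.81,0.24,0],
  ],
)

```text
time: 27.0
tool_pos: [455.5, 229.6, 106.3]
tcp_rot: [179.7, -50.0, 59.9]
ft_force: [-1.0, 0.6, -1.4]
finger_gap: 33.0
grip_force: 69.5
```

```bash
python3 - <<'E'
from place import *
s=sense();p,R0=now();print(s["time"],p,s["joint_pos"],s["finger_gap"])
P,R1=target([492,97],60,60); rot(R0,R1); trans(p,R0,P)
E
```

```text
27.0 [455.469 229.628 106.306] [-14.232 -27.838 142.969  56.309  62.168 -10.875] 32.99802141752843
R 1 x [ 0.079  0.017 -0.008]
T 5 x [-0.41   0.664 -0.289]
```

```bash
python3 - <<'E'
from place import *
p,R0=now(); P,R1=target([505,98],60,60); trans(p,R0,P)
E
```

```text
T 5 x [-0.378  0.735 -0.251]
```

Request:
apply_moves(
  deltas=[
    [-0.38,0.74,-0.25,0.08,0.02,0,0],
    [-0.38,0.74,-0.25,0,0,0,0],
    [-0.38,0.74,-0.25,0,0,0,0],
    [-0.38,0.74,-0.25,0,0,0,0],
    [-0.38,0.74,-0.25,0,0,0,0],
    [0,0,0,0,0,0,0],
  ],
)

```text
time: 27.75
tool_pos: [519.6, 115.8, 86.3]
tcp_rot: [-179.9, -50.0, 59.8]
ft_force: [-0.3, 0.7, -0.8]
finger_gap: 32.8
grip_force: 69.7
```

```bash
python3 - <<'E'
from place import *
s=sense();p,R0=now();print(s["time"],p,s["finger_gap"],s["joint_pos"])
Ft,at=pickle.load(open("grip.pkl","rb")); F=p+R0@Ft; a=R0@at
for n in("top","scene"): print(n,"foot",proj(n,F),"top",proj(n,F+75*a), "a",a,"F",F)
im=snapshot("top")[:,:,::-1]
w=(im.min(axis=2)>100).astype(np.uint8); w[:,:252]=0;w[:,295:]=0;w[:118]=0;w[230:]=0
n,_,st,ce=cv2.connectedComponentsWithStats(w); print([(st[i][4],ce[i].round(1)) for i in range(1,n) if st[i][4]>2])
trans(p,R0,p+[0,0,4-F[2]])
P,R1=target([505,98],60,60); rot(R0,R1)
E
```

```text
27.75 [519.565 115.812  86.262] 32.815616832830855 [-27.952  -5.964 128.718  55.509  68.166 -25.06 ]
top foot [275.639 196.789] top [272.795 194.4  ] a [0.002 0.002 1.   ] F [506.708  96.201  58.927]
scene foot [367.267 207.634] top [370.962 185.385] a [0.002 0.002 1.   ] F [506.708  96.201  58.927]
[(np.int32(22), array([267.9, 135.2])), (np.int32(21), array([274.3, 139. ])), (np.int32(115), array([275.2, 148.8])), (np.int32(37), array([278.8, 186.2])), (np.int32(26), array([267.3, 192.4])), (np.int32(112), array([277.4, 203.6])), (np.int32(27), array([274.3, 196.7]))]
T 2 x [-0.701  0.001  0.589]
R 1 x [ 0.013  0.032 -0.024]
```

Request:
apply_moves(
  deltas=[
    [-0.34,0,0.29,0.01,0.03,-0.02,0],
    [-0.34,0,0.29,0,0,0,0],
    [-0.34,0,0.29,0,0,0,0],
    [-0.24,0,0.2,0,0,0,0],
    [0,0,0,0,0,0,0],
  ],
)

```text
time: 28.42
tool_pos: [517.9, 118.1, 34.8]
tcp_rot: [-179.6, -50.1, 59.7]
ft_force: [0.0, -0.2, -0.7]
finger_gap: 32.9
grip_force: 69.7
```

Request:
apply_moves(
  deltas=[
    [-0.04,0,0.03,0,0,0,0],
    [0,0,0,0,0,0,0],
  ],
)

```text
time: 28.68
tool_pos: [518.4, 117.7, 34.2]
tcp_rot: [-179.8, -50.1, 59.8]
ft_force: [-0.5, 0.3, -0.5]
finger_gap: 32.7
grip_force: 69.7
```

Request:
apply_moves(
  deltas=[
    [-0.04,0,0.03,0,0,0,0],
    [0,0,0,0,0,0,0],
  ],
)

```text
time: 28.92
tool_pos: [519.0, 117.7, 33.9]
tcp_rot: [-179.9, -50.2, 59.9]
ft_force: [-2.0, -0.4, 5.6]
finger_gap: 33.0
grip_force: 70.3
```

Request:
apply_moves(
  deltas=[
    [-0.03,0,0.03,0,0,0,0],
    [0,0,0,0,0,0,0],
  ],
)

```text
time: 29.18
tool_pos: [519.7, 117.9, 33.8]
tcp_rot: [-179.9, -50.3, 60.0]
ft_force: [-4.2, -2.0, 13.9]
finger_gap: 33.1
grip_force: 70.8
```

Request:
apply_moves(
  deltas=[
    [0.03,0,-0.03,0,0,0,0],
    [0,0,0,0,0,0,0],
    [0,0,0,0,0,0,0.6],
    [0,0,0,0,0,0,0.7],
    [0,0,0,0,0,0,0.7],
    [0,0,-0.4,0,0,0,0.7],
    [0,0,-0.7,0,0,0,0.7],
    [0,0,-0.9,0,0,0,0.7],
  ],
)

```text
time: 30.18
tool_pos: [494.5, 77.3, 71.6]
tcp_rot: [-179.7, -50.1, 59.8]
ft_force: [1.1, 0.5, 0.0]
finger_gap: 59.7
grip_force: 0.0
```

Request:
apply_moves(
  deltas=[
    [0,0,-1,0,0,0,0.7],
    [0,0,-1,0,0,0,0.7],
    [0,0,-1,0,0,0,0.7],
    [0,0,-1,0,0,0,1],
  ],
)

```text
time: 30.68
tool_pos: [448.6, -3.2, 149.0]
tcp_rot: [-179.8, -50.1, 59.8]
ft_force: [0.7, 1.1, -0.2]
finger_gap: 75.9
grip_force: 0.0
```

```bash
cat > kin.py <<'E'
from h import *
from scipy.optimize import least_squares
S=[([-75.997,7.471,85.268,0,87.261,-4.893],[194.332,-567.662,210.992],None),
([-31.2,-28.78,120.64,0,88.17,39.91],[345.79,-149.52,177],[-179.98,.01,18.89]),
([10.26,-11.24,109.51,-2.97,83.97,75.13],[439.02,111.33,155.23],[177.74,2.93,25.44]),
([36.6,3.57,105.31,-35.53,91.15,31.59],[438.46,110.72,155.14],[-179.95,40.24,100.77]),
([44.65,37.65,70.22,-32.38,96.12,37.54],[531.3,308.67,86.68],[179.96,39.97,100.59]),
([-11.092,-8.013,128.112,59.223,57.591,-13.56],[545.976,229.781,105.333],[-179.4,-50,59.3]),
([-34.3,3.84,113.77,52.12,75.54,-24.12],[578.993,24.183,126.601],[180,-50,59.8]),
([36.97,27.83,80.6,-28.39,100.24,45.4],[483.067,202.144,116.433],[-179.9,40.1,83.7]),
([-14.232,-27.838,142.969,56.309,62.168,-10.875],[455.469,229.628,106.306],[179.7,-50,59.9]),
([-27.952,-5.964,128.718,55.509,68.166,-25.06],[519.565,115.812,86.262],[-179.9,-50,59.8])]
def rx(t):return R.from_rotvec([t,0,0]).as_matrix()
def ry(t):return R.from_rotvec([0,t,0]).as_matrix()
def rz(t):return R.from_rotvec([0,0,t]).as_matrix()
def fk(q,k):
    q=np.radians(q); d1,a1,L1,e,L2,T,off=k[:7]
    A=rz(q[0]); p=A@np.array([a1,off,d1]); A=A@ry(q[1]); p=p+A@[0,0,L1]
    A=A@ry(q[2]); p=p+A@[e,0,L2]; A=A@rz(q[3])@ry(q[4])
    # wrist plane: tool along z of A, roll q6
    p=p+A@[0,0,T]; return p,A@rz(q[5])@rz(np.pi/2) 
E
python3 - <<'E'
from kin import *
np.set_printoptions(precision=2,suppress=True)
from itertools import product
res=[]
for s4,s6 in product((1,-1),(1,-1)):
    def g(q): q=list(q); q[3]*=s4; q[5]*=s6; return q
    f=lambda k:np.concatenate([fk(g(q),k)[0]-p for q,p,_ in S])
    r=least_squares(f,[400,0,370,0,500,200,50],loss="soft_l1")
    print(s4,s6,r.x,np.abs(f(r.x)).max())
    print([np.degrees(R.from_matrix(fk(g(q),r.x)[1].T@R.from_euler("xyz",o,degrees=True).as_matrix()).as_rotvec()).round(0).tolist() for q,p,o in S[1:4]])
s=sense(); print(s["time"],s["joint_pos"],s["tool_pos"],s["tcp_rot"])
E
```

```text
1 1 [318.54  -0.57 369.03  61.85 554.01 385.18  51.25] 1.0779109829693425
[[-0.0, 0.0, 0.0], [0.0, -0.0, 0.0], [-0.0, -0.0, 0.0]]
1 -1 [318.54  -0.57 369.03  61.85 554.01 385.18  51.25] 1.0779109829693425
[[-0.0, 0.0, 80.0], [0.0, 0.0, 150.0], [-0.0, -0.0, 63.0]]
-1 1 [-227.97  518.95   47.63   -2.84 -108.13 -356.97   56.82] 176.53926410867655
[[-0.0, 0.0, 0.0], [-6.0, -2.0, -1.0], [-37.0, -61.0, 1.0]]
-1 -1 [-227.97  518.95   47.63   -2.84 -108.13 -356.97   56.82] 176.53926410867655
[[-0.0, 0.0, 80.0], [0.0, -8.0, 149.0], [-0.0, -75.0, 56.0]]
30.675 [-48.09 -13.6  127.51  46.81  87.62 -29.44] [448.64  -3.19 149.03] [-179.79  -50.06   59.81]
```

```bash
cat >> kin.py <<'E'
K=[318.54,-.57,369.03,61.85,554.01,385.18,51.25]
LO=np.array([-169,-51,1.5,-76,0.5,-152]);HI=np.array([169,129,142.8,256,156,152])
def ik(p,M):
    d1,a1,L1,e,L2,T,off=K
    W=p-T*M[:,2]; r2=W[0]**2+W[1]**2-off**2
    if r2<0: return None
    X=np.sqrt(r2); j1=np.arctan2(W[1],W[0])-np.arctan2(off,X)
    x,z=X-a1,W[2]-d1; l=np.hypot(e,L2); g=np.arctan2(e,L2); D=np.hypot(x,z)
    c=(D*D-L1*L1-l*l)/(2*L1*l)
    if abs(c)>1: return None
    t=np.arccos(c); q3=t-g; q2=np.arctan2(x,z)-np.arctan2(l*np.sin(t),L1+l*np.cos(t))
    A=(rz(j1)@ry(q2+q3)).T@M@rz(-np.pi/2)
    q5=np.arccos(np.clip(A[2,2],-1,1)); q4=np.arctan2(A[1,2],A[0,2]); q6=np.arctan2(A[2,1],-A[2,0])
    q=np.degrees([j1,q2,q3,q4,q5,q6]); 
    if q[3]<-76.6: q[3]+=360
    q[5]=(q[5]+180)%360-180
    return q
def marg(q): return -1e3 if q is None else min((q-LO).min(),(HI-q).min())
def tool(az,sl,roll=0):   # heading az, slant below horizontal, roll about d (deg); roll 0: closing axis horizontal, tool y = right of heading
    az,sl=np.radians([az,sl]); d=np.array([np.cos(az)*np.cos(sl),np.sin(az)*np.cos(sl),-np.sin(sl)])
    return frame(d,[np.sin(az),-np.cos(az),0])@rz(np.radians(roll))
E
cat > search.py <<'E'
from kin import *
np.set_printoptions(precision=1,suppress=True)
print("ik check",[np.abs(ik(fk(q,K)[0],fk(q,K)[1])-q).max().round(2) for q,_,_ in S])
H=50.; KD=43.; bin_=np.array([548.,-238.])
cups={"near":np.array([487.8,-86.1]),"far":np.array([616.1,-108.8])}
def path(Rg,Rp,C,n=12):
    w=R.from_matrix(Rg.T@Rp).as_rotvec(); qs=[]
    for s in np.linspace(0,1,n):
        M=Rg@R.from_rotvec(w*s).as_matrix(); qs.append(ik(C+KD*M[:,2],M))
    if any(q is None for q in qs): return -1e3,qs
    qs=np.array(qs); j=np.abs(np.diff(qs,axis=0)).max()
    return min(marg(q) for q in qs)-(1000 if j>60 else 0),qs
for nm,c in cups.items():
    out=[]
    for az in range(-100,31,10):
      for sl in (15,20,25,30,35):
       for flip in(0,180):
        Rg=tool(az,sl,flip); pg=np.r_[c,H]+KD*Rg[:,2]; mg=min(marg(ik(pg,Rg)),marg(ik(pg-80*Rg[:,2],Rg)),marg(ik(pg+[0,0,120],Rg)))
        if mg<4: continue
        mt=Rg.T@[0,0,1.]
        for az2 in range(az-60,az+61,20):
         for ep in (0,10,20):
          for ro in (-180,-150,-130,130,150,180):
            Rp=tool(az2,ep,flip+ro); m=Rp@mt
            if m[2]>-.7: continue
            C=np.r_[bin_-m[:2]*50,135.]
            v,qs=path(Rg,Rp,C)
            if v>4: out.append((min(v,mg),az,sl,flip,az2,ep,ro,m.round(2),C))
    out.sort(key=lambda o:-o[0]-10*(o[7][2]<-.8)); print(nm,len(out)); [print(*o) for o in out[:14]]
E
time python3 search.py
```

```text
ik check [np.float64(0.0), np.float64(0.0), np.float64(0.0), np.float64(0.0), np.float64(0.0), np.float64(0.0), np.float64(0.0), np.float64(0.0), np.float64(0.0), np.float64(0.0)]
near 180
12.358212130677494 -100 25 180 -160 10 -180 [ 0.5  0.2 -0.8] [ 521.1 -247.8  135. ]
12.358212130677494 -100 25 180 -160 10 180 [ 0.5  0.2 -0.8] [ 521.1 -247.8  135. ]
11.917886580626444 -100 25 180 -140 10 -180 [ 0.4  0.4 -0.8] [ 526.  -256.4  135. ]
11.91788658062643 -100 25 180 -140 10 180 [ 0.4  0.4 -0.8] [ 526.  -256.4  135. ]
11.092972529861754 -100 25 180 -120 10 180 [ 0.3  0.5 -0.8] [ 533.7 -262.8  135. ]
11.09297252986174 -100 25 180 -120 10 -180 [ 0.3  0.5 -0.8] [ 533.7 -262.8  135. ]
10.505931293754628 -100 35 180 -140 0 180 [ 0.4  0.4 -0.8] [ 526.  -256.4  135. ]
10.5059312937546 -80 35 180 -140 0 -180 [ 0.4  0.4 -0.8] [ 526.  -256.4  135. ]
10.505931293754571 -100 35 180 -140 0 -180 [ 0.4  0.4 -0.8] [ 526.  -256.4  135. ]
10.505931293754571 -80 35 180 -140 0 180 [ 0.4  0.4 -0.8] [ 526.  -256.4  135. ]
10.372133147311033 -100 20 180 -160 0 -150 [ 0.5 -0.3 -0.8] [ 523.9 -221.8  135. ]
10.
[... 646 characters left out ...]
 30 15 0 50 0 180 [-0.2 -0.2 -1. ] [ 556.3 -228.1  135. ]
19.69568505098681 30 15 0 70 0 150 [ 0.4 -0.4 -0.8] [ 529.7 -217.6  135. ]
19.69568505098681 30 15 0 90 0 150 [ 0.5 -0.3 -0.8] [ 523.9 -225.1  135. ]
19.06079977471778 30 20 0 30 0 150 [-0.1 -0.6 -0.8] [ 551.1 -209.1  135. ]
19.06079977471778 30 20 0 30 0 180 [-0.3 -0.2 -0.9] [ 562.8 -229.4  135. ]
19.06079977471778 30 20 0 30 10 180 [-0.4 -0.2 -0.9] [ 569.7 -225.5  135. ]
19.06079977471778 30 20 0 50 0 -180 [-0.2 -0.3 -0.9] [ 559.  -224.9  135. ]
19.06079977471778 30 20 0 50 0 150 [ 0.1 -0.6 -0.8] [ 541.  -209.8  135. ]
19.06079977471778 30 20 0 50 0 180 [-0.2 -0.3 -0.9] [ 559.  -224.9  135. ]
real	0m3.324s
user	0m3.656s
sys	0m0.120s
```

```bash
cat > s2.py <<'E'
import re
src=open("search.py").read().split("for nm,c in cups.items()")[0]; exec(src)
rng={"near":range(40,111,10),"far":range(-30,11,10)}; back={"near":[480,-15],"far":[616,-109]}
for nm,c in cups.items():
    out=[]
    for az in rng[nm]:
      for sl in (20,25,30,35):
       for flip in(0,180):
        Rg=tool(az,sl,flip); mt=Rg.T@[0,0,1.]; d=Rg[:,2]
        pts=[np.r_[c,H]+KD*d,np.r_[c,H]-50*d,np.r_[c,H+100]+KD*d,np.r_[back[nm],H]+KD*d,np.r_[back[nm],H]-50*d]
        mg=min(marg(ik(p,Rg)) for p in pts)
        if mg<3: continue
        for az2 in range(az-40,az+81,20):
         for ep in (0,10,20):
          for ro in (-180,-150,-130,130,150,180):
            Rp=tool(az2,ep,flip+ro); m=Rp@mt
            if m[2]>-.75: continue
            C=np.r_[bin_-m[:2]*50,140.]
            v,qs=path(Rg,Rp,C)
            if v>3: out.append((round(min(v,mg),1),az,sl,flip,az2,ep,ro,m.round(2),C))
    out.sort(key=lambda o:-o[0]-10*(o[7][2]<-.8)); print(nm,len(out)); [print(*o) for o in out[:12]]
E
python3 s2.py
```

```text
ik check [np.float64(0.0), np.float64(0.0), np.float64(0.0), np.float64(0.0), np.float64(0.0), np.float64(0.0), np.float64(0.0), np.float64(0.0), np.float64(0.0), np.float64(0.0)]
near 867
36.5 80 20 0 40 0 150 [ 0.  -0.6 -0.8] [ 546. -209.  140.]
35.2 80 20 0 60 0 150 [ 0.2 -0.5 -0.8] [ 536.2 -211.4  140. ]
31.9 70 20 0 50 0 150 [ 0.1 -0.6 -0.8] [ 541.  -209.8  140. ]
31.9 70 20 0 70 0 150 [ 0.3 -0.5 -0.8] [ 531.8 -213.9  140. ]
30.1 80 20 0 80 0 150 [ 0.4 -0.4 -0.8] [ 527.8 -217.1  140. ]
29.5 90 20 0 50 0 150 [ 0.1 -0.6 -0.8] [ 541.  -209.8  140. ]
28.8 70 20 0 30 0 150 [-0.1 -0.6 -0.8] [ 551.1 -209.1  140. ]
28.1 90 20 0 70 0 150 [ 0.3 -0.5 -0.8] [ 531.8 -213.9  140. ]
37.4 80 25 0 40 0 150 [-0.  -0.6 -0.8] [ 549.6 -207.1  140. ]
27.1 110 35 180 70 0 -180 [-0.2 -0.5 -0.8] [ 557.8 -211.1  140. ]
27.1 110 35 180 70 0 180 [-0.2 -0.5 -0.8] [ 557.8 -211.1  140. ]
26.2 110 30 180 70 0 -180 [-0.2 -0.5 -0.9] [ 556.6 -214.5  140. ]
far 0
```

```bash
cat > s3.py <<'E'
src=open("search.py").read().split("for nm,c in cups.items()")[0]; exec(src)
H=56.; c=cups["far"]; out=[]
def clear(az,sl):
    Rg=tool(az,sl); best=99
    for s in range(54,260,4):
        for u in(-38,38):
            for w in(-42.5,0,42.5):
                x,y,z=np.r_[c,H]+Rg@np.array([u,w,-s])
                if x>515 and y<-163-(x-477)*.105: best=min(best,z-70)
                elif x>465 and y<-163-(x-477)*.105: best=min(best,z-40)
    return best
for az in range(-10,46,5):
  for sl in (25,30,35,40,45):
    cl=clear(az,sl)
    if cl<10: continue
    for flip in(0,180):
        Rg=tool(az,sl,flip); mt=Rg.T@[0,0,1.]; d=Rg[:,2]
        pts=[np.r_[c,H]+KD*d,np.r_[c,H]-50*d,np.r_[c,H+90]+KD*d]
        mg=min(marg(ik(p,Rg)) for p in pts)
        if mg<2: continue
        for az2 in range(az-20,az+81,10):
         for ep in (-10,0,10):
          for ro in (-180,-165,-150,-130,130,150,165,180):
            Rp=tool(az2,ep,flip+ro); m=Rp@mt
            if m[2]>-.7: continue
            C=np.r_[bin_-m[:2]*50,140.]
            v,qs=path(Rg,Rp,C)
            if v>2: out.append((round(min(v,mg),1),az,sl,flip,az2,ep,ro,m.round(2),C,cl))
out.sort(key=lambda o:-o[0]); print(len(out)); [print(*o) for o in out[:16]]
E
python3 s3.py
```

```text
ik check [np.float64(0.0), np.float64(0.0), np.float64(0.0), np.float64(0.0), np.float64(0.0), np.float64(0.0), np.float64(0.0), np.float64(0.0), np.float64(0.0), np.float64(0.0)]
356
10.3 15 45 0 -5 -10 150 [-0.6 -0.3 -0.7] [ 578.9 -223.   140. ] 14.284271247461902
10.3 15 45 0 -5 -10 165 [-0.6 -0.1 -0.8] [ 577.6 -231.4  140. ] 14.284271247461902
10.3 15 45 0 5 -10 150 [-0.6 -0.4 -0.7] [ 575.8 -217.8  140. ] 14.284271247461902
10.3 15 45 0 5 -10 165 [-0.6 -0.2 -0.8] [ 576.  -226.4  140. ] 14.284271247461902
10.3 15 45 0 15 -10 150 [-0.5 -0.5 -0.7] [ 571.9 -213.3  140. ] 14.284271247461902
10.3 15 45 0 15 -10 165 [-0.5 -0.3 -0.8] [ 573.5 -221.7  140. ] 14.284271247461902
10.3 15 45 0 15 -10 180 [-0.6 -0.1 -0.8] [ 575.7 -230.6  140. ] 14.284271247461902
10.3 15 45 0 15 0 180 [-0.7 -0.2 -0.7] [ 582.2 -228.8  140. ] 14.284271247461902
10.3 15 45 0 25 -10 -180 [-0.5 -0.2 -0.8] [ 574.  -225.9  140. ] 14.284271247461902
10.3 15 45 0 25 -10 150 [-0.4 -0.6 -0.7] [ 567.3 -209.5  140. ] 14.284271247461902
10.3 15 45 0 25 -10 165 [-0.5 -0.4 -0.8] [ 570.3 -217.5  140. ] 14.284271247461902
10.3 15 45 0 25 -10 180 [-0.5 -0.2 -0.8] [ 574.  -225.9  140. ] 14.284271247461902
10.3 15 45 0 25 0 -180 [-0.6 -0.3 -0.7] [ 580.  -223.1  140. ] 14.284271247461902
10.3 15 45 0 25 0 180 [-0.6 -0.3 -0.7] [ 580.  -223.1  140. ] 14.284271247461902
10.3 15 45 0 35 -10 -180 [-0.5 -0.3 -0.8] [ 571.5 -221.6  140. ] 14.284271247461902
10.3 15 45 0 35 -10 150 [-0.3 -0.6 -0.7] [ 562.  -206.6  140. ] 14.284271247461902
```

```bash
python3 - <<'E'
from kin import *
np.set_printoptions(precision=3,suppress=True)
im=snapshot("top"); cv2.imwrite("pics/t2.png",im[:,:,::-1])
g=cv2.medianBlur(cv2.cvtColor(im,cv2.COLOR_RGB2GRAY),3)
for x,y,r in cv2.HoughCircles(g,cv2.HOUGH_GRADIENT,1,40,param1=80,param2=14,minRadius=14,maxRadius=22)[0]:
    if 330<x<410 and 110<y<240: print("rim",x,y,r,ray("top",(x+.5,y+.5),72))
w=(im.min(axis=2)>100).astype(np.uint8); w[:,:252]=0;w[:,295:]=0;w[:118]=0;w[230:]=0
n,_,st,ce=cv2.connectedComponentsWithStats(w); print([(st[i][4],ce[i].round(1)) for i in range(1,n) if st[i][4]>2])
c=ray("top",(369,208.3),72)[:2]; print("c",c,ray("top",(381,142.7),72)[:2])
p,R0=now(); R1=tool(60,25); d=R1[:,2]; G=np.r_[c,50.]
a=trans(p,R0,[435,-145,150]); rot(R0,R1); pre=trans(a,R1,G-50*d); trans(pre,R1,G+43*d)
for q in (a,pre,G+43*d,G+43*d+[0,0,100]): print(ik(q,R1))
E
```

```text
rim 367.5 209.5 18.1 [482.865 -85.111  72.   ]
rim 392.5 149.5 16.8 [ 601.62  -133.516   72.   ]
[(np.int32(22), array([267.9, 135.2])), (np.int32(23), array([274.4, 139.1])), (np.int32(116), array([275.3, 148.7])), (np.int32(24), array([276.7, 186.7])), (np.int32(4), array([265.5, 192.5])), (np.int32(21), array([270.1, 195.1])), (np.int32(109), array([277.8, 204.2])), (np.int32(22), array([277. , 199.2]))]
c [486.21  -87.041] [ 615.715 -109.771]
T 5 x [-0.554  0.384 -0.646]
R 4 x [0.005 0.819 0.001]
T 3 x [-0.651  0.171  0.677]
T 4 x [0.    0.    0.775]
[-65.472  14.528 109.73   48.835 101.349 -46.644]
[-61.698  24.038 108.738  50.59   93.585 -51.264]
[-53.094  26.082 112.322  56.758  85.408 -52.22 ]
[-53.094  12.501 114.697  56.511  91.585 -42.862]
```

```bash
python3 -c "
import cv2
a=cv2.imread('pics/t2.png')[100:250,240:470]; cv2.imwrite('pics/v11.png',cv2.resize(a,None,fx=3.4,fy=3.4,interpolation=cv2.INTER_CUBIC))"
```

```text
(no output)
```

View pics/v11.png

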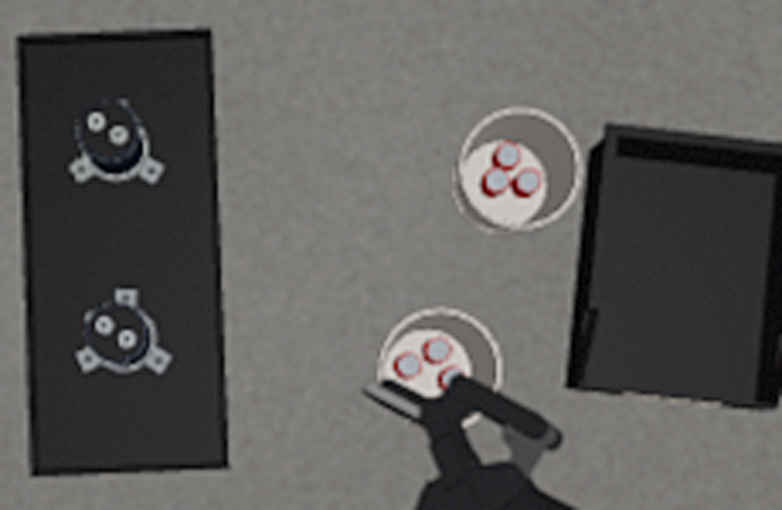

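The picture shows both cans upright in the tray. The far cup has been knocked to about (393,149) and now sits close to the bin. The near cup is unmoved at (369,208). I'll do the near cup now and plan the far one again afterwards.

Request:
apply_moves(
  deltas=[
    [-0.55,0.38,-0.65,0,0,0,1],
    [-0.55,0.38,-0.65,0,0,0,1],
    [-0.55,0.38,-0.65,0,0,0,1],
    [-0.55,0.38,-0.65,0,0,0,1],
    [-0.55,0.38,-0.65,0,0,0,1],
    [0,0,0,0,0.82,0,1],
    [0,0,0,0,0.82,0,1],
    [0,0,0,0,0.82,0,1],
  ],
)

```text
time: 31.72
tool_pos: [434.7, -141.5, 147.3]
tcp_rot: [-179.7, -61.5, 59.7]
ft_force: [0.3, 0.2, -1.0]
finger_gap: 85.4
grip_force: 0.0
```

Request:
apply_moves(
  deltas=[
    [0,0,0,0,0.82,0,1],
    [-0.65,0.17,0.68,0,0,0,1],
    [-0.65,0.17,0.68,0,0,0,1],
    [-0.65,0.17,0.68,0,0,0,1],
    [0,0,0,0,0,0,1],
  ],
)

```text
time: 32.35
tool_pos: [462.7, -120.4, 67.2]
tcp_rot: [-179.1, -65.2, 59.2]
ft_force: [-1.1, -0.4, -0.1]
finger_gap: 85.5
grip_force: 0.0
```

```bash
python3 - <<'E'
from kin import *
np.set_printoptions(precision=3,suppress=True)
s=sense(); print(s["time"],s["finger_gap"],s["joint_pos"])
p,R0=now(); R1=tool(60,25); d=R1[:,2]; G=np.r_[486.2,-87,50.]
print(p,G-50*d); rot(R0,R1); trans(p,R0,G+43*d)
E
cat > s4.py <<'E'
src=open("search.py").read().split("for nm,c in cups.items()")[0]; exec(src)
H=54.; c=np.array([601.,-133.5]); out=[]
for az in range(-130,-45,10):
  for sl in (25,30,35,40,45):
    for flip in(0,180):
        Rg=tool(az,sl,flip); mt=Rg.T@[0,0,1.]; d=Rg[:,2]
        pts=[np.r_[c,H]+KD*d,np.r_[c,H]-50*d,np.r_[c,H+90]+KD*d]
        mg=min(marg(ik(p,Rg)) for p in pts)
        if mg<2: continue
        b2=np.r_[486.,-87,H]; mb=min(marg(ik(b2+KD*d,Rg)),marg(ik(b2-50*d,Rg)))
        print("grasp",az,sl,flip,round(mg,1),"put at near spot",round(mb,1),ik(pts[0],Rg))
        for az2 in range(az-60,az+61,20):
         for ep in (-10,0,10,20):
          for ro in (-180,-165,-150,-130,130,150,165,180):
            Rp=tool(az2,ep,flip+ro); m=Rp@mt
            if m[2]>-.7: continue
            C=np.r_[bin_-m[:2]*50,145.]
            v,qs=path(Rg,Rp,C)
            if v>2: out.append((round(min(v,mg),1),az,sl,flip,az2,ep,ro,m.round(2),C))
out.sort(key=lambda o:-o[0]); print(len(out)); [print(*o) for o in out[:14]]
E
python3 s4.py
```

```text
32.35 85.4940035861389 [-61.446  24.3   109.262  50.729  93.254 -51.441]
[ 462.671 -120.389   67.204] [ 463.542 -126.244   71.131]
R 1 x [-0.043 -0.052 -0.069]
T 3 x [0.014 0.044 0.968]
ik check [np.float64(0.0), np.float64(0.0), np.float64(0.0), np.float64(0.0), np.float64(0.0), np.float64(0.0), np.float64(0.0), np.float64(0.0), np.float64(0.0), np.float64(0.0)]
grasp -130 25 0 11.2 put at near spot 23.8 [   3.8   62.9   51.8  -45.4  113.1 -135.5]
grasp -130 25 180 28.8 put at near spot 36.4 [  3.8  62.9  51.8 -45.4 113.1  44.5]
grasp -130 30 0 12.7 put at near spot 24.0 [   3.1   58.9   55.3  -42.2  109.5 -135. ]
grasp -130 30 180 32.2 put at near spot 38.7 [  3.1  58.9  55.3 -42.2 109.5  45. ]
grasp -130 35 0 12.9 put at near spot 23.8 [   2.2   55.    58.8  -39.1  105.8 -134.8]
grasp -130 35 180 35.6 put at near spot 40.9 [  2.2  55.   58.8 -39.1 105.8  45.2]
grasp -130 40 0 12.9 put at near spot 23.3 [   1.2   51.1   62.3  -36.1  102.  -134.9]
grasp -130 40 180 38.8 put at near spot 43.2 [  1.2  51.1  62.3 -36.1 102.   45.1]
grasp -130 45 0 12.6 put at near spot 22.4 [   0.    4
[... 4483 characters left out ...]
. ]
20.3 -130 25 180 -170 20 180 [ 0.7  0.1 -0.7] [ 513.2 -244.1  145. ]
19.8 -120 30 180 -160 10 -165 [ 0.7  0.  -0.7] [ 514.2 -238.4  145. ]
19.7 -120 25 180 -160 20 -180 [ 0.7  0.2 -0.7] [ 514.8 -250.1  145. ]
19.7 -120 25 180 -160 20 180 [ 0.7  0.2 -0.7] [ 514.8 -250.1  145. ]
19.5 -120 25 180 -160 10 -165 [ 0.6 -0.  -0.8] [ 517.3 -236.7  145. ]
19.5 -120 25 180 -140 10 -165 [ 0.6  0.2 -0.8] [ 518.7 -247.3  145. ]
19.4 -120 30 180 -140 10 -165 [ 0.6  0.2 -0.7] [ 516.4 -249.9  145. ]
17.4 -110 25 180 -150 10 -165 [ 0.6  0.1 -0.8] [ 517.5 -242.   145. ]
17.3 -110 25 180 -170 20 -180 [ 0.7  0.1 -0.7] [ 513.2 -244.1  145. ]
17.3 -110 25 180 -170 20 180 [ 0.7  0.1 -0.7] [ 513.2 -244.1  145. ]
```

Request:
apply_moves(
  deltas=[
    [0.04,0.13,0,-0.04,-0.05,-0.07,1],
    [0,0,0.5,0,0,0,1],
    [0,0,0.5,0,0,0,1],
    [0,0,0,0,0,0,1],
  ],
)

```text
time: 32.85
tool_pos: [480.6, -98.2, 56.3]
tcp_rot: [179.7, -65.0, 60.4]
ft_force: [0.6, 0.6, 0.1]
finger_gap: 85.2
grip_force: 0.0
```

```bash
python3 - <<'E'
from kin import *
np.set_printoptions(precision=3,suppress=True)
s=sense(); print(s["time"],s["ft_force"])
p,R0=now(); R1=tool(60,25); d=R1[:,2]; G=np.r_[486.2,-87,50.]
rot(R0,R1); trans(p,R0,G+43*d)
E
```

```text
32.85 [0.588 0.637 0.065]
R 1 x [0.002 0.01  0.033]
T 2 x [-0.007 -0.012  0.95 ]
```

Request:
apply_moves(
  deltas=[
    [0,-0.02,0.6,0,0,0.03,1],
    [0,0,0.6,0,0,0,1],
    [0,0,0.6,0,0,0,1],
    [0,0,0,0,0,0,1],
  ],
)

```text
time: 33.35
tool_pos: [504.4, -55.1, 33.0]
tcp_rot: [-179.9, -65.0, 59.9]
ft_force: [0.5, -0.4, 0.3]
finger_gap: 85.4
grip_force: 0.0
```

```bash
python3 - <<'E'
from kin import *
np.set_printoptions(precision=3,suppress=True)
s=sense(); print(s["time"],s["ft_force"])
p,R0=now(); G=p-43*R0[:,2]; print(p,G)
im=snapshot("scene")[110:240,230:400,::-1]; cv2.imwrite("pics/v12.png",cv2.resize(im,None,fx=4,fy=4,interpolation=cv2.INTER_CUBIC))
E
```

```text
33.35 [ 0.482 -0.389  0.264]
[504.424 -55.144  32.984] [484.965 -88.897  51.18 ]
```

View pics/v12.png

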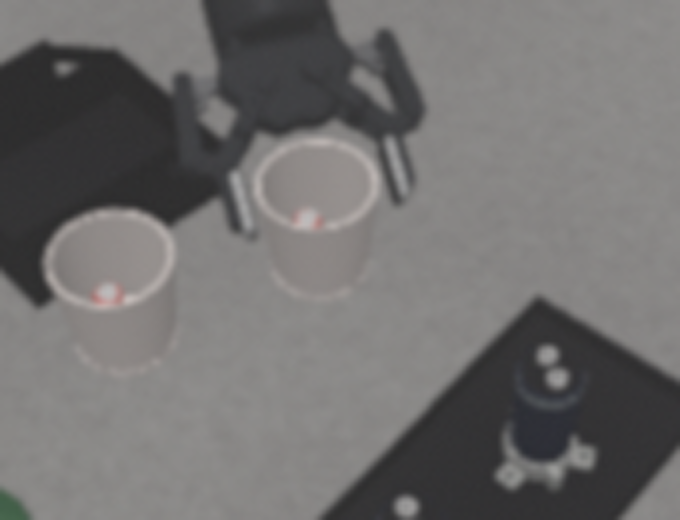

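Fingers straddle the near cup in the scene view (pads at about (242,205) and (398,170) in the crop). Grip and lift.

Request:
apply_moves(
  deltas=[
    [0,0,0,0,0,0,0.6],
    [0,0,0,0,0,0,0.5],
    [0,0,0,0,0,0,0.5],
    [0,0,0,0,0,0,0.5],
    [0,0,0,0,0,0,0.5],
  ],
  grip_force=45,
)

```text
time: 34.02
tool_pos: [505.2, -58.0, 34.4]
tcp_rot: [179.6, -64.9, 60.2]
ft_force: [-0.5, -0.4, 4.7]
finger_gap: 67.2
grip_force: 49.7
```

```bash
cat > pour.py <<'E'
from kin import *
np.set_printoptions(precision=3,suppress=True)
import pickle
BIN=np.array([548.,-238.])
def grip(center,name):   # cup axis point at TCP-43d height, in tool frame
    p,R0=now(); F=np.r_[center,0.]; pickle.dump((R0.T@(F-p),R0.T@[0,0,1.]),open(name,"wb"))
def pourplan(name,az2,ep,ro,flip,zc,n,H=50,reach=50):
    Ft,mt=pickle.load(open(name,"rb")); p,R0=now(); Ct=Ft+H*mt
    Rp=tool(az2,ep,flip+ro); m=Rp@mt; C=np.r_[BIN-m[:2]*reach,zc]
    up=p+[0,0,C[2]-(p+R0@Ct)[2]]; print("lift"); trans(p,R0,up); print("over"); P0=trans(up,R0,C-R0@Ct)
    w=R.from_matrix(R0.T@Rp).as_rotvec()
    def steps(n):
        qs=[];M=R0;x=P0
        W=w/n; E=R.from_rotvec(W).as_matrix(); t=Ct-E@Ct   # keeps C fixed
        for i in range(n+1):
            qs.append(ik(x,M)); x=x+M@t; M=M@E
        return np.array(qs),t/30,W/.08
    qs,t,W=steps(n); print("pour",n,"x",np.r_[t,W],"m end",m,"C",C)
    print("path marg",min(marg(q) for q in qs),"max joint speed",(np.abs(np.diff(qs,axis=0))*8).max(0)); print(qs[[0,n//2,n]])
    print("lift marg",marg(ik(up,R0)),marg(ik(P0,R0)))
E
python3 - <<'E'
from pour import *
s=sense(); print(s["finger_gap"],s["grip_force"]); grip([486.2,-87],"near.pkl")
print(pickle.load(open("near.pkl","rb")))
for az2,ro in((60,150),(60,165),(50,150)): pourplan("near.pkl",az2,0,ro,0,145,36)
E
```

```text
67.1524608298402 49.726114579243585
(array([-45.82 ,  -1.948, -16.747]), array([ 0.906,  0.003, -0.424]))
lift
T 4 x [ 0.717  0.002 -0.335]
over
T 5 x [-0.223  0.711 -0.473]
pour 36 x [ 0.002 -0.019  0.001  0.198  0.052  0.891] m end [ 0.178 -0.592 -0.786] C [ 539.085 -208.391  145.   ]
path marg 43.6121466866293 max joint speed [ 1.975  7.158  7.581  5.231  6.872 33.816]
[[-56.285  28.893  93.5    54.928  96.278 -40.45 ]
 [-55.634  43.701  81.132  57.865 109.977  32.441]
 [-59.077  46.525  87.391  68.909 110.492 102.23 ]]
lift marg 28.419498308664956 49.300273613317415
lift
T 4 x [ 0.717  0.002 -0.335]
over
T 5 x [-0.224  0.784 -0.473]
pour 36 x [-0.001 -0.021  0.001  0.218  0.027  0.979] m end [-0.011 -0.483 -0.876] C [ 548.557 -213.859  145.   ]
path marg 33.88392199024395 max joint speed [ 2.105  7.606  8.249  5.658  7.448 37.623]
[[-55.839  30.151  91.718  55.236  96.268 -39.8  ]
 [-54.851  45.77   77.844  57.836 111.09   41.066]
 [-58.609  47.453  85.703  69.541 110.445 118.116]]
lift marg 28.419498308664956 51.08216731617394
lift
T 4 x [ 0.717  0.002 -0.335]
over
T 5 x [-0.213  0.738 -0.451]
pour 36 x [ 0.009 -0.016  0.001  0.178  0.131  0.901] m end [ 0.073 -0.614 -0.786] C [ 544.362 -207.292  145.   ]
path marg 46.16310081250121 max joint speed [ 1.953  7.855  8.053  5.73   7.488 32.867]
[[-55.819  29.195  93.074  55.213  96.026 -40.121]
 [-56.964  43.463  84.611  62.481 108.302  31.117]
 [-61.029  41.24   96.637  74.085 103.927 100.167]]
lift marg 28.419498308664956 49.725887478845806
```

Request:
apply_moves(
  deltas=[
    [0.36,0,-0.17,0,0,0,0.5],
    [0.72,0,-0.34,0,0,0,0.5],
    [0.72,0,-0.34,0,0,0,0.5],
    [0.72,0,-0.34,0,0,0,0.5],
    [0.36,0,-0.17,0,0,0,0.5],
    [0,0,0,0,0,0,0.5],
  ],
)

```text
time: 34.78
tool_pos: [504.8, -58.0, 129.8]
tcp_rot: [179.5, -64.8, 60.3]
ft_force: [0.1, -0.0, -0.8]
finger_gap: 67.1
grip_force: 50.2
```

Request:
apply_moves(
  deltas=[
    [-0.12,0.39,-0.24,0,0,0,0.5],
    [-0.22,0.78,-0.47,0,0,0,0.5],
    [-0.22,0.78,-0.47,0,0,0,0.5],
    [-0.22,0.78,-0.47,0,0,0,0.5],
    [-0.22,0.78,-0.47,0,0,0,0.5],
    [-0.12,0.39,-0.24,0,0,0,0.5],
    [0,0,0,0,0,0,0.5],
  ],
)

```text
time: 35.65
tool_pos: [566.4, -184.4, 127.8]
tcp_rot: [180.0, -64.9, 59.9]
ft_force: [0.3, -0.4, -1.4]
finger_gap: 67.7
grip_force: 50.2
```

```bash
python3 - <<'E'
from pour import *
s=sense(); print(s["time"],s["finger_gap"],s["grip_force"],s["joint_pos"]); pourplan("near.pkl",60,0,165,0,145,36)
im=snapshot("top")
g=cv2.medianBlur(cv2.cvtColor(im,cv2.COLOR_RGB2GRAY),3)
for x,y,r in cv2.HoughCircles(g,cv2.HOUGH_GRADIENT,1,40,param1=80,param2=14,minRadius=14,maxRadius=24)[0]:
    if 330<x<500 and 110<y<240: print("rim",x,y,r)
p,R0=now(); Ft,mt=pickle.load(open("near.pkl","rb")); print("pred rim",proj("top",p+R0@(Ft+72*mt)))
E
```

```text
35.65 67.68825657739174 50.21523430652451 [-55.873  30.199  91.882  55.155  96.213 -39.872]
lift
T 1 x [ 0.049  0.    -0.023]
over
T 1 x [0.002 0.041 0.004]
pour 36 x [-0.001 -0.021  0.001  0.218  0.028  0.978] m end [-0.011 -0.483 -0.876] C [ 548.557 -213.859  145.   ]
path marg 33.88392199024389 max joint speed [ 2.105  7.601  8.245  5.655  7.445 37.58 ]
[[-55.824  30.189  91.66   55.205  96.311 -39.655]
 [-54.848  45.798  77.819  57.842 111.117  41.131]
 [-58.609  47.453  85.703  69.541 110.445 118.116]]
lift marg 50.94687454953825 51.140390538801825
rim 445.5 173.5 19.9
rim 393.5 148.5 18.8
pred rim [446.024 173.288]
```

Request:
apply_moves(
  deltas=[
    [0,-0.02,0,0.22,0.03,0.98,0.5],
    [0,-0.02,0,0.22,0.03,0.98,0.5],
    [0,-0.02,0,0.22,0.03,0.98,0.5],
    [0,-0.02,0,0.22,0.03,0.98,0.5],
    [0,-0.02,0,0.22,0.03,0.98,0.5],
    [0,-0.02,0,0.22,0.03,0.98,0.5],
    [0,-0.02,0,0.22,0.03,0.98,0.5],
    [0,-0.02,0,0.22,0.03,0.98,0.5],
  ],
)

```text
time: 36.7
tool_pos: [562.1, -180.4, 129.8]
tcp_rot: [-121.7, -46.2, 1.8]
ft_force: [0.3, 0.2, -1.7]
finger_gap: 67.1
grip_force: 50.2
```

Request:
apply_moves(
  deltas=[
    [0,-0.02,0,0.22,0.03,0.98,0.5],
    [0,-0.02,0,0.22,0.03,0.98,0.5],
    [0,-0.02,0,0.22,0.03,0.98,0.5],
    [0,-0.02,0,0.22,0.03,0.98,0.5],
    [0,-0.02,0,0.22,0.03,0.98,0.5],
    [0,-0.02,0,0.22,0.03,0.98,0.5],
    [0,-0.02,0,0.22,0.03,0.98,0.5],
    [0,-0.02,0,0.22,0.03,0.98,0.5],
  ],
)

```text
time: 37.7
tool_pos: [560.1, -178.4, 133.6]
tcp_rot: [-104.5, -13.3, -15.4]
ft_force: [0.9, 0.7, -0.5]
finger_gap: 67.1
grip_force: 50.2
```

Request:
apply_moves(
  deltas=[
    [0,-0.02,0,0.22,0.03,0.98,0.5],
    [0,-0.02,0,0.22,0.03,0.98,0.5],
    [0,-0.02,0,0.22,0.03,0.98,0.5],
    [0,-0.02,0,0.22,0.03,0.98,0.5],
    [0,-0.02,0,0.22,0.03,0.98,0.5],
    [0,-0.02,0,0.22,0.03,0.98,0.5],
    [0,-0.02,0,0.22,0.03,0.98,0.5],
    [0,-0.02,0,0.22,0.03,0.98,0.5],
  ],
)

```text
time: 38.7
tool_pos: [560.5, -177.6, 138.3]
tcp_rot: [-96.7, 21.8, -23.0]
ft_force: [-0.6, -0.7, -0.7]
finger_gap: 67.1
grip_force: 50.2
```

Request:
apply_moves(
  deltas=[
    [0,-0.02,0,0.22,0.03,0.98,0.5],
    [0,-0.02,0,0.22,0.03,0.98,0.5],
    [0,-0.02,0,0.22,0.03,0.98,0.5],
    [0,-0.02,0,0.22,0.03,0.98,0.5],
    [0,-0.02,0,0.22,0.03,0.98,0.5],
    [0,-0.02,0,0.22,0.03,0.98,0.5],
    [0,-0.02,0,0.22,0.03,0.98,0.5],
    [0,-0.02,0,0.22,0.03,0.98,0.5],
  ],
)

```text
time: 39.7
tool_pos: [563.4, -178.6, 142.1]
tcp_rot: [-91.5, 57.6, -27.7]
ft_force: [-0.5, -0.1, -0.7]
finger_gap: 67.5
grip_force: 50.2
```

Request:
apply_moves(
  deltas=[
    [0,-0.02,0,0.22,0.03,0.98,0.5],
    [0,-0.02,0,0.22,0.03,0.98,0.5],
    [0,-0.02,0,0.22,0.03,0.98,0.5],
    [0,-0.02,0,0.22,0.03,0.98,0.5],
    [0,0,0,0,0,0,0.5],
    [0,0,0,0,0,0,0.5],
    [0,0,0,0,0,0,0.5],
    [0,0,0,0,0,0,0.5],
  ],
)

```text
time: 40.7
tool_pos: [565.7, -180.5, 143.5]
tcp_rot: [-89.1, 75.3, -29.4]
ft_force: [0.4, -0.4, -0.8]
finger_gap: 67.4
grip_force: 50.2
```

```bash
python3 - <<'E'
from pour import *
s=sense(); print(s["time"],s["finger_gap"],s["grip_force"],s["joint_pos"])
for n in("top","scene"):
    im=snapshot(n); cv2.imwrite(f"pics/p_{n}.png",im[:,:,::-1]); i=im.astype(int)
    m=((i[:,:,0]>i[:,:,1]+45)&(i[:,:,0]>i[:,:,2]+45)).astype(np.uint8)
    k,_,st,ce=cv2.connectedComponentsWithStats(m); print(n,[(int(st[j][4]),ce[j].round(0).tolist()) for j in range(1,k) if st[j][4]>5])
E
```

```text
40.7 67.36633044967944 50.19029853574466 [-58.734  47.513  85.971  69.731 110.391 118.17 ]
top [(15, [387.0, 147.0]), (50, [446.0, 152.0]), (12, [383.0, 155.0]), (62, [464.0, 154.0]), (15, [392.0, 155.0])]
scene [(391, [90.0, 46.0]), (519, [64.0, 53.0]), (458, [78.0, 50.0]), (478, [52.0, 60.0]), (511, [38.0, 64.0]), (544, [23.0, 69.0]), (13, [223.0, 154.0]), (25, [229.0, 159.0])]
```

Request:
apply_moves(
  deltas=[
    [0,0.02,0,-0.22,-0.03,-0.98,0.5],
    [0,0.02,0,-0.22,-0.03,-0.98,0.5],
    [0,0.02,0,-0.22,-0.03,-0.98,0.5],
    [0,0.02,0,-0.22,-0.03,-0.98,0.5],
    [0,0.02,0,-0.22,-0.03,-0.98,0.5],
    [0,0.02,0,-0.22,-0.03,-0.98,0.5],
    [0,0.02,0,-0.22,-0.03,-0.98,0.5],
    [0,0.02,0,-0.22,-0.03,-0.98,0.5],
  ],
)

```text
time: 41.8
tool_pos: [562.0, -178.8, 141.0]
tcp_rot: [-94.1, 39.3, -25.6]
ft_force: [-0.1, 0.3, -0.3]
finger_gap: 67.4
grip_force: 50.2
```

Request:
apply_moves(
  deltas=[
    [0,0.02,0,-0.22,-0.03,-0.98,0.5],
    [0,0.02,0,-0.22,-0.03,-0.98,0.5],
    [0,0.02,0,-0.22,-0.03,-0.98,0.5],
    [0,0.02,0,-0.22,-0.03,-0.98,0.5],
    [0,0.02,0,-0.22,-0.03,-0.98,0.5],
    [0,0.02,0,-0.22,-0.03,-0.98,0.5],
    [0,0.02,0,-0.22,-0.03,-0.98,0.5],
    [0,0.02,0,-0.22,-0.03,-0.98,0.5],
  ],
)

```text
time: 42.8
tool_pos: [560.0, -178.5, 136.7]
tcp_rot: [-100.1, 3.7, -19.7]
ft_force: [0.5, 0.3, -1.4]
finger_gap: 67.8
grip_force: 50.2
```

Request:
apply_moves(
  deltas=[
    [0,0.02,0,-0.22,-0.03,-0.98,0.5],
    [0,0.02,0,-0.22,-0.03,-0.98,0.5],
    [0,0.02,0,-0.22,-0.03,-0.98,0.5],
    [0,0.02,0,-0.22,-0.03,-0.98,0.5],
    [0,0.02,0,-0.22,-0.03,-0.98,0.5],
    [0,0.02,0,-0.22,-0.03,-0.98,0.5],
    [0,0.02,0,-0.22,-0.03,-0.98,0.5],
    [0,0.02,0,-0.22,-0.03,-0.98,0.5],
  ],
)

```text
time: 43.8
tool_pos: [560.6, -179.8, 132.3]
tcp_rot: [-111.1, -30.6, -8.8]
ft_force: [0.1, 0.1, -0.6]
finger_gap: 67.4
grip_force: 50.2
```

Request:
apply_moves(
  deltas=[
    [0,0.02,0,-0.22,-0.03,-0.98,0.5],
    [0,0.02,0,-0.22,-0.03,-0.98,0.5],
    [0,0.02,0,-0.22,-0.03,-0.98,0.5],
    [0,0.02,0,-0.22,-0.03,-0.98,0.5],
    [0,0.02,0,-0.22,-0.03,-0.98,0.5],
    [0,0.02,0,-0.22,-0.03,-0.98,0.5],
    [0,0.02,0,-0.22,-0.03,-0.98,0.5],
    [0,0.02,0,-0.22,-0.03,-0.98,0.5],
  ],
)

```text
time: 44.8
tool_pos: [563.4, -182.1, 129.4]
tcp_rot: [-143.0, -59.6, 23.0]
ft_force: [0.9, -0.2, -0.0]
finger_gap: 67.4
grip_force: 50.2
```

Request:
apply_moves(
  deltas=[
    [0,0.02,0,-0.22,-0.03,-0.98,0.5],
    [0,0.02,0,-0.22,-0.03,-0.98,0.5],
    [0,0.02,0,-0.22,-0.03,-0.98,0.5],
    [0,0.02,0,-0.22,-0.03,-0.98,0.5],
    [0,0,0,0,0,0,0.5],
  ],
)

```text
time: 45.42
tool_pos: [565.3, -183.3, 129.0]
tcp_rot: [179.8, -64.9, 60.0]
ft_force: [0.2, -0.2, -0.1]
finger_gap: 67.2
grip_force: 50.2
```

```bash
cat > back.py <<'E'
from pour import *
def red():
  for n in("top","scene"):
    im=snapshot(n); cv2.imwrite(f"pics/q_{n}.png",im[:,:,::-1]); i=im.astype(int)
    m=((i[:,:,0]>i[:,:,1]+45)&(i[:,:,0]>i[:,:,2]+45)).astype(np.uint8); 
    k,_,st,ce=cv2.connectedComponentsWithStats(m); print(n,[(int(st[j][4]),ce[j].round(0).tolist()) for j in range(1,k) if st[j][4]>5 and ce[j][1]>80])
def backplan(name,spot):
    Ft,mt=pickle.load(open(name,"rb")); p,R0=now(); F=p+R0@Ft; a=R0@mt; print("foot",F,"axis",a)
    # upright again with heading kept
    v=np.cross(a,[0,0,1]); R1=R.from_rotvec(v).as_matrix()@R0; rot(R0,R1)
    q=trans(p,R1,np.r_[spot,F[2]]-R1@Ft); e=trans(q,R1,np.r_[spot,3.]-R1@Ft); print(marg(ik(q,R1)),marg(ik(e,R1)))
E
python3 - <<'E'
from back import *
s=sense(); print(s["time"],s["finger_gap"],s["grip_force"]); red(); backplan("near.pkl",[486,-87])
p,R0=now(); Ft,mt=pickle.load(open("near.pkl","rb")); print("pred rim",proj("top",p+R0@(Ft+72*mt)))
E
```

```text
45.425 67.23407038275802 50.19563910202123
top [(15, [387.0, 147.0]), (37, [446.0, 151.0]), (12, [383.0, 155.0]), (49, [464.0, 154.0]), (15, [392.0, 155.0])]
scene [(13, [223.0, 154.0]), (25, [229.0, 159.0])]
foot [ 546.369 -212.381   94.651] axis [ 0.003 -0.001  1.   ]
R 1 x [-0.015  0.003 -0.031]
T 5 x [ 0.223 -0.768  0.471]
T 4 x [-0.692 -0.002  0.324]
28.405441361497395 30.524495784544172
pred rim [446.116 173.557]
```

Request:
apply_moves(
  deltas=[
    [0.22,-0.77,0.47,-0.01,0,-0.03,0.5],
    [0.22,-0.77,0.47,0,0,0,0.5],
    [0.22,-0.77,0.47,0,0,0,0.5],
    [0.22,-0.77,0.47,0,0,0,0.5],
    [0.22,-0.77,0.47,0,0,0,0.5],
    [0,0,0,0,0,0,0.5],
  ],
)

```text
time: 46.28
tool_pos: [503.6, -56.5, 128.3]
tcp_rot: [179.8, -64.9, 60.2]
ft_force: [-0.6, -0.5, -0.9]
finger_gap: 67.1
grip_force: 50.2
```

```bash
python3 - <<'E'
from back import *
red(); backplan("near.pkl",[486,-87])
E
```

```text
top [(15, [387.0, 147.0]), (197, [455.0, 156.0]), (12, [383.0, 155.0]), (15, [392.0, 155.0])]
scene [(13, [223.0, 154.0]), (25, [229.0, 159.0])]
foot [485.994 -87.688  94.433] axis [-0.001  0.001  1.   ]
R 1 x [0.008 0.008 0.017]
T 1 x [ 0.009 -0.01   0.017]
T 4 x [-0.69  -0.002  0.323]
28.42369779916976 30.540543695986884
```

Request:
apply_moves(
  deltas=[
    [-0.69,0,0.32,0,0,0,0.5],
    [-0.69,0,0.32,0,0,0,0.5],
    [-0.69,0,0.32,0,0,0,0.5],
    [-0.5,0,0.23,0,0,0,0.5],
    [-0.12,0,0.06,0,0,0,0.5],
    [0,0,0,0,0,0,0.5],
  ],
)

```text
time: 47.12
tool_pos: [505.1, -59.2, 39.8]
tcp_rot: [179.4, -64.9, 60.4]
ft_force: [-0.4, 0.6, -0.6]
finger_gap: 67.2
grip_force: 50.3
```

Request:
apply_moves(
  deltas=[
    [-0.06,0,0.03,0,0,0,0.5],
    [0,0,0,0,0,0,0.5],
  ],
)

```text
time: 47.38
tool_pos: [505.0, -58.9, 37.9]
tcp_rot: [179.3, -64.9, 60.5]
ft_force: [0.6, -0.4, -0.7]
finger_gap: 67.1
grip_force: 50.3
```

Request:
apply_moves(
  deltas=[
    [-0.05,0,0.02,0,0,0,0.5],
    [0,0,0,0,0,0,0.5],
  ],
)

```text
time: 47.62
tool_pos: [504.7, -58.7, 36.0]
tcp_rot: [179.4, -64.9, 60.4]
ft_force: [0.2, -1.6, -0.2]
finger_gap: 67.2
grip_force: 50.3
```

Request:
apply_moves(
  deltas=[
    [-0.05,0,0.02,0,0,0,0.5],
    [0,0,0,0,0,0,0.5],
  ],
)

```text
time: 47.88
tool_pos: [504.7, -58.8, 34.5]
tcp_rot: [179.4, -64.9, 60.4]
ft_force: [0.1, 0.5, 2.2]
finger_gap: 67.4
grip_force: 50.2
```

Request:
apply_moves(
  deltas=[
    [0,0,0,0,0,0,0.8],
    [0,0,0,0,0,0,1],
    [0,0,0,0,0,0,1],
    [0,0,-0.3,0,0,0,1],
    [0,0,-0.6,0,0,0,1],
    [0,0,-0.9,0,0,0,1],
    [0,0,-0.9,0,0,0,1],
    [0,0,-0.6,0,0,0,1],
  ],
)

```text
time: 48.88
tool_pos: [459.1, -138.5, 77.3]
tcp_rot: [179.3, -64.9, 60.5]
ft_force: [0.4, -0.2, 0.6]
finger_gap: 85.3
grip_force: 0.0
```

```bash
cat > s5.py <<'E'
src=open("search.py").read().split("for nm,c in cups.items()")[0]; exec(src)
from pour import *
H=54.; c=np.array([601.,-133.5]); out=[]
for az in (-110,-100,-90,-80):
  for sl in (25,30,35,40,45):
        flip=180
        Rg=tool(az,sl,flip); mt=Rg.T@[0,0,1.]; d=Rg[:,2]
        pts=[np.r_[c,H]+KD*d,np.r_[c,H]-50*d,np.r_[c,H+90]+KD*d]
        mg=min(marg(ik(p,Rg)) for p in pts)
        for az2 in range(-120,-59,10):
         for ep in (0,5,10,15,20):
          for ro in range(-200,201,15):
            if abs(ro)<120: continue
            Rp=tool(az2,ep,flip+ro); m=Rp@mt
            if m[2]>-.64: continue
            C=np.r_[bin_-m[:2]*45,165.]
            v,qs=path(Rg,Rp,C)
            if v>3: out.append((round(min(v,mg),1),az,sl,flip,az2,ep,ro,m.round(2),C))
out.sort(key=lambda o:-o[0]+20*o[7][2]); print(len(out)); [print(*o) for o in out[:12]]
im=snapshot("top"); cv2.imwrite("pics/t3.png",im[:,:,::-1])
g=cv2.medianBlur(cv2.cvtColor(im,cv2.COLOR_RGB2GRAY),3)
for x,y,r in cv2.HoughCircles(g,cv2.HOUGH_GRADIENT,1,40,param1=80,param2=14,minRadius=14,maxRadius=22)[0]:
    if 330<x<410 and 110<y<240: print("rim",x,y,r,ray("top",(x+.3,y+.3),72))
s=sense(); print(s["time"],s["tool_pos"],s["joint_pos"])
E
python3 s5.py
```

```text
ik check [np.float64(0.0), np.float64(0.0), np.float64(0.0), np.float64(0.0), np.float64(0.0), np.float64(0.0), np.float64(0.0), np.float64(0.0), np.float64(0.0), np.float64(0.0)]
365
16.4 -110 25 180 -120 20 -170 [ 0.49  0.53 -0.69] [ 526.063 -261.832  165.   ]
16.4 -110 25 180 -120 20 190 [ 0.49  0.53 -0.69] [ 526.063 -261.832  165.   ]
14.1 -110 25 180 -120 15 -170 [ 0.46  0.47 -0.75] [ 527.484 -259.37   165.   ]
14.1 -110 25 180 -120 15 190 [ 0.46  0.47 -0.75] [ 527.484 -259.37   165.   ]
14.5 -110 25 180 -120 15 -155 [ 0.64  0.35 -0.68] [ 519.105 -253.576  165.   ]
14.0 -110 30 180 -120 15 -170 [ 0.48  0.53 -0.69] [ 526.306 -262.04   165.   ]
14.0 -110 30 180 -120 15 190 [ 0.48  0.53 -0.69] [ 526.306 -262.04   165.   ]
14.0 -100 30 180 -120 15 -170 [ 0.48  0.53 -0.69] [ 526.306 -262.04   165.   ]
14.0 -100 30 180 -120 15 190 [ 0.48  0.53 -0.69] [ 526.306 -262.04   165.   ]
10.9 -110 25 180 -120 10 -170 [ 0.42  0.42 -0.81] [ 529.015 -256.719  165.   ]
10.9 -110 25 180 -120 10 190 [ 0.42  0.42 -0.81] [ 529.015 -256.719  165.   ]
10.9 -100 25 180 -120 10 -170 [ 0.42  0.42 -0.81] [ 529.015 -256.719  165.   ]
rim 369.5 209.5 18.2 [483.306 -88.626  72.   ]
rim 392.5 148.5 18.0 [ 603.994 -133.112   72.   ]
48.925 [ 459.016 -140.021   77.874] [-62.919  23.772 107.917  49.93   94.608 -51.27 ]
```

```bash
python3 - <<'E'
from pour import *
p,R0=now(); R1=tool(-98,40,180); d=R1[:,2]; G=np.r_[602.5,-133.7,54.]
up=trans(p,R0,[470,-130,260]); 
def chk(a,Ra,b,Rb,n=20):
    w=R.from_matrix(Ra.T@Rb).as_rotvec(); qs=[ik(a+(b-a)*s,Ra@R.from_rotvec(w*s).as_matrix()) for s in np.linspace(0,1,n)]
    return min(marg(q) for q in qs), (np.abs(np.diff(np.array(qs),axis=0)).max(0) if all(q is not None for q in qs) else None)
print(chk(p,R0,up,R0)); pre=G-60*d
mid=np.array([560.,-60,260]); print(pre)
print("a",chk(up,R0,mid,R0)); trans(up,R0,mid)
n=int(np.ceil(np.abs(R.from_matrix(R0.T@R1).as_rotvec()).max()/.08/.97)); rot(R0,R1); print("b",chk(mid,R0,mid,R1))
trans(mid,R1,pre); print("c",chk(mid,R1,pre,R1)); trans(pre,R1,G+43*d); print(chk(pre,R1,G+43*d,R1))
b=np.r_[592,-30,54.]+43*d; print("put",marg(ik(b,R1)),marg(ik(b+[0,0,60],R1)))
R2=tool(85,28); g=np.r_[592,-30,50.]; print("regrip",[marg(ik(g+k*R2[:,2],R2)) for k in(43,0,-60)],ik(g,R2))
E
```

```text
T 7 x [ 0.813  0.027 -0.308]
(np.float64(33.860352347115025), array([0.084, 1.22 , 0.276, 0.287, 0.605, 0.946]))
[608.897 -88.185  92.567]
a (np.float64(35.20301291058867), array([0.662, 0.134, 0.143, 0.343, 0.521, 0.369]))
T 4 x [0.373 0.355 0.799]
R 26 x [ 0.032 -0.949 -0.219]
b (np.float64(30.745881690625005), array([4.441, 3.401, 1.452, 6.471, 2.241, 3.671]))
T 7 x [0.546 0.249 0.589]
c (np.float64(30.378569034615886), array([0.192, 0.968, 0.317, 0.075, 0.7  , 0.447]))
T 4 x [-0.    -0.     0.858]
(np.float64(27.145395982928335), array([0.354, 0.167, 0.356, 0.201, 0.492, 0.085]))
put 31.321214498231 31.445730864166528
regrip [np.float64(58.10486303326387), np.float64(58.47401170363014), np.float64(53.4900304395797)] [-37.628  42.027  82.076  48.597  97.526 -45.298]
```

Request:
apply_moves(
  deltas=[
    [0.81,0.03,-0.31,0,0,0,1],
    [0.81,0.03,-0.31,0,0,0,1],
    [0.81,0.03,-0.31,0,0,0,1],
    [0.81,0.03,-0.31,0,0,0,1],
    [0.81,0.03,-0.31,0,0,0,1],
    [0.81,0.03,-0.31,0,0,0,1],
    [0.81,0.03,-0.31,0,0,0,1],
  ],
)

```text
time: 49.8
tool_pos: [470.8, -127.3, 258.7]
tcp_rot: [179.5, -64.9, 60.4]
ft_force: [0.2, -0.6, -0.2]
finger_gap: 85.3
grip_force: 0.0
```

Request:
apply_moves(
  deltas=[
    [0.37,0.36,0.8,0,0,0,1],
    [0.37,0.36,0.8,0,0,0,1],
    [0.37,0.36,0.8,0,0,0,1],
    [0.37,0.36,0.8,0,0,0,1],
    [0,0,0,0.03,-0.95,-0.22,1],
    [0,0,0,0.03,-0.95,-0.22,1],
    [0,0,0,0.03,-0.95,-0.22,1],
    [0,0,0,0.03,-0.95,-0.22,1],
  ],
)

```text
time: 50.8
tool_pos: [561.1, -57.7, 257.5]
tcp_rot: [175.2, -47.2, 66.2]
ft_force: [-0.1, -0.1, -1.0]
finger_gap: 85.2
grip_force: 0.0
```

Request:
apply_moves(
  deltas=[
    [0,0,0,0.03,-0.95,-0.22,1],
    [0,0,0,0.03,-0.95,-0.22,1],
    [0,0,0,0.03,-0.95,-0.22,1],
    [0,0,0,0.03,-0.95,-0.22,1],
    [0,0,0,0.03,-0.95,-0.22,1],
    [0,0,0,0.03,-0.95,-0.22,1],
    [0,0,0,0.03,-0.95,-0.22,1],
    [0,0,0,0.03,-0.95,-0.22,1],
  ],
)

```text
time: 51.8
tool_pos: [561.1, -57.7, 257.6]
tcp_rot: [173.6, -11.7, 71.4]
ft_force: [0.3, -0.0, -0.6]
finger_gap: 85.4
grip_force: 0.0
```

Request:
apply_moves(
  deltas=[
    [0,0,0,0.03,-0.95,-0.22,1],
    [0,0,0,0.03,-0.95,-0.22,1],
    [0,0,0,0.03,-0.95,-0.22,1],
    [0,0,0,0.03,-0.95,-0.22,1],
    [0,0,0,0.03,-0.95,-0.22,1],
    [0,0,0,0.03,-0.95,-0.22,1],
    [0,0,0,0.03,-0.95,-0.22,1],
    [0,0,0,0.03,-0.95,-0.22,1],
  ],
)

```text
time: 52.8
tool_pos: [561.1, -57.6, 257.5]
tcp_rot: [175.3, 23.8, 76.0]
ft_force: [1.0, 0.3, 1.2]
finger_gap: 85.6
grip_force: 0.0
```

Request:
apply_moves(
  deltas=[
    [0,0,0,0.03,-0.95,-0.22,1],
    [0,0,0,0.03,-0.95,-0.22,1],
    [0,0,0,0.03,-0.95,-0.22,1],
    [0,0,0,0.03,-0.95,-0.22,1],
    [0,0,0,0.03,-0.95,-0.22,1],
    [0,0,0,0.03,-0.95,-0.22,1],
    [0,0,0,0,0,0,1],
  ],
)

```text
time: 53.68
tool_pos: [560.6, -57.0, 255.5]
tcp_rot: [-179.8, 50.1, 82.4]
ft_force: [-1.2, 0.7, 0.2]
finger_gap: 85.6
grip_force: 0.0
```

```bash
cat > cups.py <<'E'
from pour import *
def rims(n="top"):
    im=snapshot("top"); cv2.imwrite("pics/last.png",im[:,:,::-1]); g=cv2.medianBlur(cv2.cvtColor(im,cv2.COLOR_RGB2GRAY),3)
    for x,y,r in cv2.HoughCircles(g,cv2.HOUGH_GRADIENT,1,40,param1=80,param2=14,minRadius=15,maxRadius=21)[0]:
        if 300<x<415 and 110<y<240: print("rim",x,y,r,ray("top",(x+.3,y+.3),72))
E
python3 - <<'E'
from cups import *
rims(); s=sense(); print(s["time"],s["tool_pos"],s["joint_pos"])
p,R0=now(); R1=tool(-98,40,180); d=R1[:,2]; G=np.r_[602.5,-133.7,54.]; rot(R0,R1); pre=trans(p,R0,G-60*d); trans(pre,R1,G+43*d)
E
```

```text
rim 369.5 209.5 18.2 [483.306 -88.626  72.   ]
rim 392.5 149.5 16.0 [ 602.01 -133.12   72.  ]
53.725 [560.974 -57.311 256.451] [ 16.815  17.608  83.386 -45.217 100.972  24.572]
R 1 x [0.039 0.004 0.037]
T 6 x [0.611 0.287 0.688]
T 4 x [-0.    -0.     0.858]
```

Request:
apply_moves(
  deltas=[
    [0.61,0.29,0.69,0.04,0,0.04,1],
    [0.61,0.29,0.69,0,0,0,1],
    [0.61,0.29,0.69,0,0,0,1],
    [0.61,0.29,0.69,0,0,0,1],
    [0.61,0.29,0.69,0,0,0,1],
    [0.61,0.29,0.69,0,0,0,1],
    [0,0,0,0,0,0,1],
  ],
)

```text
time: 54.6
tool_pos: [608.7, -90.5, 92.2]
tcp_rot: [-179.9, 50.0, 81.9]
ft_force: [-1.3, 0.3, 0.6]
finger_gap: 85.1
grip_force: 0.0
```

```bash
python3 - <<'E'
from cups import *
s=sense(); p,R0=now(); R1=tool(-98,40,180); d=R1[:,2]; G=np.r_[602.3,-133.5,54.]; print(p); rot(R0,R1); trans(p,R0,G+43*d,4)
E
```

```text
[608.714 -90.542  92.175]
R 1 x [-0.033  0.006 -0.016]
T 4 x [ 0.011 -0.001  0.84 ]
```

Request:
apply_moves(
  deltas=[
    [0.01,0,0.84,-0.03,0,-0.02,1],
    [0.01,0,0.84,0,0,0,1],
    [0.01,0,0.84,0,0,0,1],
    [0,0,0,0,0,0,1],
  ],
)

```text
time: 55.1
tool_pos: [601.4, -147.4, 45.2]
tcp_rot: [179.8, 50.0, 81.8]
ft_force: [-0.3, 0.3, 0.5]
finger_gap: 85.6
grip_force: 0.0
```

Request:
apply_moves(
  deltas=[
    [0,0,0.5,0,0,0,1],
    [0,0,0.34,0,0,0,1],
    [0,0,0,0,0,0,1],
  ],
)

```text
time: 55.48
tool_pos: [599.0, -165.9, 27.9]
tcp_rot: [179.9, 50.1, 82.0]
ft_force: [-0.7, 1.3, -0.5]
finger_gap: 85.2
grip_force: 0.0
```

```bash
python3 - <<'E'
from cups import *
p,R0=now(); print(p,p-43*R0[:,2],sense()["ft_force"]); rims()
E
```

```text
[ 598.972 -165.931   27.948] [ 603.468 -133.271   55.555] [-0.668  1.274 -0.464]
rim 368.5 209.5 18.0 [483.278 -86.672  72.   ]
rim 390.5 146.5 18.2 [ 607.897 -129.149   72.   ]
rim 318.5 133.5 19.3 [631.324  12.942  72.   ]
```

Request:
apply_moves(
  deltas=[
    [0,0,0,0,0,0,0.6],
    [0,0,0,0,0,0,0.5],
    [0,0,0,0,0,0,0.5],
    [0,0,0,0,0,0,0.5],
    [0,0,0,0,0,0,0.5],
  ],
  grip_force=45,
)

```text
time: 56.15
tool_pos: [600.2, -165.4, 29.1]
tcp_rot: [179.7, 50.1, 81.9]
ft_force: [1.1, 1.9, 6.0]
finger_gap: 67.7
grip_force: 50.5
```

```bash
python3 - <<'E'
from back import *
grip([602.3,-133.5],"far.pkl"); p,R0=now(); print(p)
up=trans(p,R0,p+[0,0,50.]); backplan("far.pkl",[592,-30]); b=trans(up,R0,up+[-10,103.5,0]); trans(b,R0,b-[0,0,48])
E
```

```text
[ 600.201 -165.415   29.135]
T 2 x [-0.639  0.003 -0.535]
foot [ 602.3 -133.5    0. ] axis [-0. -0.  1.]
R 1 x [ 0.  0. -0.]
T 4 x [ 0.54  -0.203 -0.647]
T 1 x [-0.077  0.    -0.064]
31.17150426087565 31.182509139955563
T 4 x [ 0.541 -0.2   -0.647]
T 2 x [ 0.613 -0.003  0.514]
```

Request:
apply_moves(
  deltas=[
    [-0.43,0,-0.36,0,0,0,0.5],
    [-0.43,0,-0.36,0,0,0,0.5],
    [0.54,-0.2,-0.65,0,0,0,0.5],
    [0.54,-0.2,-0.65,0,0,0,0.5],
    [0.54,-0.2,-0.65,0,0,0,0.5],
    [0.54,-0.2,-0.65,0,0,0,0.5],
    [0,0,0,0,0,0,0.5],
  ],
)

```text
time: 57.02
tool_pos: [590.2, -60.0, 63.4]
tcp_rot: [179.7, 50.0, 82.0]
ft_force: [-0.5, -0.7, -0.6]
finger_gap: 67.8
grip_force: 50.6
```

```bash
python3 - <<'E'
from back import *
s=sense(); print(s["finger_gap"],s["grip_force"],s["tool_pos"]); backplan("far.pkl",[592,-30])
p,R0=now(); Ft,mt=pickle.load(open("far.pkl","rb")); print("pred rim",proj("top",p+R0@(Ft+72*mt)), "d",R0.T@[0,0,-1.])
from cups import rims; rims()
E
```

```text
67.79575976098815 50.614100955835966 [590.179 -59.982  63.383]
foot [592.22  -28.028  34.287] axis [ 0.    -0.001  1.   ]
R 1 x [-0.002 -0.015  0.002]
T 1 x [-0.043  0.001  0.049]
T 2 x [ 0.4   -0.002  0.335]
31.229127412518345 31.14251554834076
pred rim [340.508 151.308] d [ 0.766 -0.004  0.643]
rim 340.5 152.5 17.1 [594.386 -30.781  72.   ]
rim 368.5 209.5 18.0 [483.278 -86.672  72.   ]
```

Request:
apply_moves(
  deltas=[
    [0.4,0,0.33,0,0,0,0.5],
    [0.3,0,0.25,0,0,0,0.5],
    [0.08,0,0.07,0,0,0,0.5],
    [0,0,0,0,0,0,0.5],
  ],
)

```text
time: 57.58
tool_pos: [589.2, -62.2, 31.3]
tcp_rot: [179.9, 50.1, 82.0]
ft_force: [-0.1, 0.3, -0.7]
finger_gap: 67.4
grip_force: 50.6
```

Request:
apply_moves(
  deltas=[
    [0.06,0,0.05,0,0,0,0.5],
    [0,0,0,0,0,0,0.5],
  ],
)

```text
time: 57.82
tool_pos: [589.9, -61.7, 29.8]
tcp_rot: [179.7, 50.0, 81.9]
ft_force: [0.2, 0.0, -1.3]
finger_gap: 67.8
grip_force: 50.6
```

Request:
apply_moves(
  deltas=[
    [0.04,0,0.03,0,0,0,0.5],
    [0,0,0,0,0,0,0.5],
    [0,0,0,0,0,0,0.8],
    [0,0,0,0,0,0,1],
    [0,0,0,0,0,0,1],
    [0,0,-0.4,0,0,0,1],
    [0,0,-0.8,0,0,0,1],
    [0,0,-1,0,0,0,1],
  ],
)

```text
time: 58.82
tool_pos: [596.3, -10.8, 71.0]
tcp_rot: [179.8, 50.1, 82.0]
ft_force: [0.3, -0.1, 0.4]
finger_gap: 85.4
grip_force: 0.0
```

Request:
apply_moves(
  deltas=[
    [0,0,-1,0,0,0,1],
    [0,0,-1,0,0,0,1],
    [-0.77,0,-0.64,0,0,0,1],
    [-0.77,0,-0.64,0,0,0,1],
    [-0.77,0,-0.64,0,0,0,1],
    [0,0,0,0,0,0,1],
  ],
)

```text
time: 59.58
tool_pos: [604.1, 33.6, 203.8]
tcp_rot: [179.2, 49.9, 81.5]
ft_force: [-0.3, -0.4, 0.2]
finger_gap: 85.5
grip_force: 0.0
```

```bash
cat > nav.py <<'E'
from cups import *
def chk(a,Ra,b,Rb,n=20):
    w=R.from_matrix(Ra.T@Rb).as_rotvec(); qs=[ik(a+(b-a)*s,Ra@R.from_rotvec(w*s).as_matrix()) for s in np.linspace(0,1,n)]
    return min(marg(q) for q in qs)
E
python3 - <<'E'
from nav import *
rims(); p,R0=now(); R1=tool(85,28); d=R1[:,2]; G=np.r_[592,-29.5,50.]; print(sense()["time"],p)
mid=np.array([575.,-110,260]); pre=G-65*d; print(pre)
trans(p,R0,mid); print(chk(p,R0,mid,R0)); rot(R0,R1); print(chk(mid,R0,mid,R1)); trans(mid,R1,pre); print(chk(mid,R1,pre,R1))
E
```

```text
rim 368.5 209.5 18.0 [483.278 -86.672  72.   ]
rim 337.5 154.5 15.8 [590.335 -24.931  72.   ]
59.625 [603.263  33.522 201.617]
[586.998 -86.673  80.516]
T 6 x [-0.771 -0.044  0.412]
29.32245493358414
R 26 x [ 0.006  0.939 -0.028]
29.32245493358414
T 7 x [-0.7    0.047  0.503]
41.36021053206295
```

Request:
apply_moves(
  deltas=[
    [-0.77,-0.04,0.41,0,0,0,1],
    [-0.77,-0.04,0.41,0,0,0,1],
    [-0.77,-0.04,0.41,0,0,0,1],
    [-0.77,-0.04,0.41,0,0,0,1],
    [-0.77,-0.04,0.41,0,0,0,1],
    [-0.77,-0.04,0.41,0,0,0,1],
    [0,0,0,0,0.94,-0.03,1],
    [0,0,0,0,0.94,-0.03,1],
  ],
)

```text
time: 60.62
tool_pos: [574.4, -109.9, 256.8]
tcp_rot: [-179.8, 41.3, 82.4]
ft_force: [-0.4, 0.2, -0.5]
finger_gap: 85.3
grip_force: 0.0
```

Request:
apply_moves(
  deltas=[
    [0,0,0,0,0.94,-0.03,1],
    [0,0,0,0,0.94,-0.03,1],
    [0,0,0,0,0.94,-0.03,1],
    [0,0,0,0,0.94,-0.03,1],
    [0,0,0,0,0.94,-0.03,1],
    [0,0,0,0,0.94,-0.03,1],
    [0,0,0,0,0.94,-0.03,1],
    [0,0,0,0,0.94,-0.03,1],
  ],
)

```text
time: 61.62
tool_pos: [574.5, -109.6, 257.1]
tcp_rot: [-179.4, 6.8, 83.3]
ft_force: [-0.9, -0.4, 0.0]
finger_gap: 85.4
grip_force: 0.0
```

Request:
apply_moves(
  deltas=[
    [0,0,0,0,0.94,-0.03,1],
    [0,0,0,0,0.94,-0.03,1],
    [0,0,0,0,0.94,-0.03,1],
    [0,0,0,0,0.94,-0.03,1],
    [0,0,0,0,0.94,-0.03,1],
    [0,0,0,0,0.94,-0.03,1],
    [0,0,0,0,0.94,-0.03,1],
    [0,0,0,0,0.94,-0.03,1],
  ],
)

```text
time: 62.62
tool_pos: [574.6, -109.6, 257.2]
tcp_rot: [-179.6, -27.7, 84.1]
ft_force: [-0.5, 0.1, -0.1]
finger_gap: 85.4
grip_force: 0.0
```

Request:
apply_moves(
  deltas=[
    [0,0,0,0,0.94,-0.03,1],
    [0,0,0,0,0.94,-0.03,1],
    [0,0,0,0,0.94,-0.03,1],
    [0,0,0,0,0.94,-0.03,1],
    [0,0,0,0,0.94,-0.03,1],
    [0,0,0,0,0.94,-0.03,1],
    [0,0,0,0,0.94,-0.03,1],
    [0,0,0,0,0.94,-0.03,1],
  ],
)

```text
time: 63.62
tool_pos: [574.7, -109.6, 257.2]
tcp_rot: [179.2, -62.2, 85.8]
ft_force: [-0.1, 0.2, -0.1]
finger_gap: 85.4
grip_force: 0.0
```

```bash
python3 - <<'E'
from nav import *
rims(); p,R0=now(); R1=tool(85,28); d=R1[:,2]; G=np.r_[591.5,-28.5,50.]; print(sense()["time"],p); rot(R0,R1)
trans(p,R0,G-65*d,7)
a=cv2.imread("pics/last.png"); g=a[125:185,305:375]; 
m=(g.min(axis=2)>150).astype(np.uint8); ys,xs=np.nonzero(m); print(xs.min()+305,xs.max()+305,ys.min()+125,ys.max()+125)
cv2.imwrite("pics/v13.png",cv2.resize(a[90:250,240:490],None,fx=3.2,fy=3.2,interpolation=cv2.INTER_CUBIC))
E
```

```text
rim 340.5 153.5 18.3 [592.408 -30.802  72.   ]
rim 368.5 209.5 18.0 [483.278 -86.672  72.   ]
63.675 [ 573.908 -109.591  255.222]
R 1 x [ 0.015 -0.109  0.039]
T 7 x [-0.683  0.047  0.489]
323 358 136 171
```

View pics/v13.png

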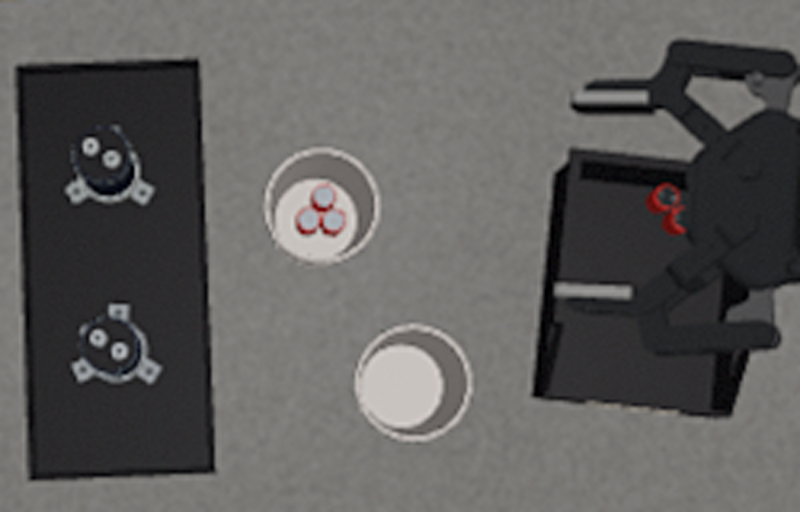

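The near cup is empty, and both cans stand in the tray. The far cup, with its 3 caps, stands at px (340.5,153.6), which is (592,-30). Going in to regrip it.

Request:
apply_moves(
  deltas=[
    [-0.68,0.05,0.49,0.02,-0.11,0.04,1],
    [-0.68,0.05,0.49,0,0,0,1],
    [-0.68,0.05,0.49,0,0,0,1],
    [-0.68,0.05,0.49,0,0,0,1],
    [-0.68,0.05,0.49,0,0,0,1],
    [-0.68,0.05,0.49,0,0,0,1],
    [-0.68,0.05,0.49,0,0,0,1],
    [0,0,0,0,0,0,1],
  ],
)

```text
time: 64.68
tool_pos: [587.3, -86.7, 80.8]
tcp_rot: [179.9, -61.6, 85.2]
ft_force: [-0.2, 0.1, 0.6]
finger_gap: 85.5
grip_force: 0.0
```

```bash
python3 - <<'E'
from nav import *
p,R0=now(); R1=tool(85,28); d=R1[:,2]; G=np.r_[592.2,-30.3,50.]; print(p,G-65*d); rot(R0,R1); trans(p,R0,G+43*d,4)
E
```

```text
[587.298 -86.719  80.828] [587.198 -87.473  80.516]
R 1 x [-0.026  0.082  0.021]
T 4 x [0.001 0.002 0.896]
```

Request:
apply_moves(
  deltas=[
    [0,0,0.9,-0.03,0.08,0.02,1],
    [0,0,0.9,0,0,0,1],
    [0,0,0.9,0,0,0,1],
    [0,0,0.6,0,0,0,1],
    [0,0,0.29,0,0,0,1],
    [0,0,0,0,0,0,1],
  ],
)

```text
time: 65.42
tool_pos: [597.6, 6.7, 33.6]
tcp_rot: [179.3, -61.8, 85.6]
ft_force: [-0.2, 0.8, 1.6]
finger_gap: 85.6
grip_force: 0.9
```

```bash
python3 - <<'E'
from nav import *
p,R0=now(); R1=tool(85,28); d=R1[:,2]; G=np.r_[592.2,-30.3,50.]; print(p,sense()["ft_force"]); rot(R0,R1); trans(p,R0,G+43*d,1)
E
```

```text
[597.6     6.685  33.623] [-0.168  0.828  1.588]
R 1 x [0.033 0.036 0.066]
T 1 x [-0.101 -0.073  0.079]
```

Request:
apply_moves(
  deltas=[
    [0,-0.07,0,0.03,0,0.06,0.9],
    [0,0,0,0,0,0,0.6],
    [0,0,0,0,0,0,0.5],
    [0,0,0,0,0,0,0.5],
    [0,0,0,0,0,0,0.5],
    [0,0,0,0,0,0,0.5],
  ],
  grip_force=45,
)

```text
time: 66.18
tool_pos: [595.1, 6.1, 33.3]
tcp_rot: [-179.9, -61.9, 84.9]
ft_force: [-1.4, -2.4, 6.2]
finger_gap: 67.1
grip_force: 48.9
```

```bash
python3 - <<'E'
from pour import *
import io,contextlib
s=sense(); print(s["finger_gap"],s["grip_force"],s["tool_pos"],s["ft_force"]); grip([592.2,-30.3],"far2.pkl"); print(pickle.load(open("far2.pkl","rb")))
for az2,ro in((60,165),(70,165)): pourplan("far2.pkl",az2,0,ro,0,145,37)
E
```

```text
67.12957013887211 48.909220360746986 [595.093   6.083  33.275] [-1.412 -2.368  6.16 ]
(array([-46.55 ,   0.345, -16.501]), array([ 0.882, -0.   , -0.471]))
lift
T 4 x [ 0.698 -0.    -0.373]
over
T 7 x [-0.414 -0.124 -0.775]
pour 37 x [ 0.027 -0.015 -0.002  0.211  0.242  0.96 ] m end [-0.038 -0.523 -0.852] C [ 549.884 -211.872  145.   ]
path marg 30.474766493594416 max joint speed [ 3.508 11.07  12.314  8.944 11.064 36.98 ]
[[-48.513  42.634  71.17   43.436 111.392 -44.471]
 [-50.518  59.596  61.259  58.744 125.501  38.008]
 [-58.132  47.675  85.521  69.898 110.105 118.205]]
lift marg 56.535122532479605 44.60824774177753
lift
T 4 x [ 0.698 -0.    -0.373]
over
T 7 x [-0.415 -0.146 -0.777]
pour 37 x [ 0.018 -0.017 -0.001  0.223  0.157  0.96 ] m end [ 0.054 -0.521 -0.852] C [ 545.318 -211.941  145.   ]
path marg 29.053398083738543 max joint speed [ 3.162  9.428 10.525  7.636  9.562 37.01 ]
[[-48.785  42.194  71.837  43.193 111.397 -44.833]
 [-49.02   59.284  58.537  53.826 126.718  37.91 ]
 [-55.692  52.999  76.177  65.592 116.89  119.904]]
lift marg 56.535122532479605 44.60271885248612
```

Request:
apply_moves(
  deltas=[
    [0.35,0,-0.19,0,0,0,0.5],
    [0.7,0,-0.37,0,0,0,0.5],
    [0.7,0,-0.37,0,0,0,0.5],
    [0.7,0,-0.37,0,0,0,0.5],
    [0.35,0,-0.19,0,0,0,0.5],
    [0,0,0,0,0,0,0.5],
  ],
)

```text
time: 66.92
tool_pos: [595.4, 6.5, 128.4]
tcp_rot: [179.9, -61.8, 85.0]
ft_force: [-0.3, -0.8, -1.5]
finger_gap: 66.8
grip_force: 50.0
```

Request:
apply_moves(
  deltas=[
    [-0.2,-0.06,-0.39,0,0,0,0.5],
    [-0.41,-0.12,-0.78,0,0,0,0.5],
    [-0.41,-0.12,-0.78,0,0,0,0.5],
    [-0.41,-0.12,-0.78,0,0,0,0.5],
    [-0.41,-0.12,-0.78,0,0,0,0.5],
    [-0.41,-0.12,-0.78,0,0,0,0.5],
    [-0.41,-0.12,-0.78,0,0,0,0.5],
    [-0.2,-0.06,-0.39,0,0,0,0.5],
  ],
)

```text
time: 67.92
tool_pos: [553.0, -177.8, 129.1]
tcp_rot: [-179.9, -61.8, 84.7]
ft_force: [0.5, 0.2, -1.4]
finger_gap: 67.0
grip_force: 50.1
```

```bash
python3 - <<'E'
from pour import *
s=sense(); print(s["finger_gap"],s["grip_force"],s["tool_pos"]); pourplan("far2.pkl",60,0,165,0,145,37)
im=snapshot("top"); g=cv2.medianBlur(cv2.cvtColor(im,cv2.COLOR_RGB2GRAY),3)
for x,y,r in cv2.HoughCircles(g,cv2.HOUGH_GRADIENT,1,40,param1=80,param2=14,minRadius=14,maxRadius=24)[0]:
    if 330<x<500 and 110<y<240: print("rim",x,y,r)
p,R0=now(); Ft,mt=pickle.load(open("far2.pkl","rb")); print("pred rim",proj("top",p+R0@(Ft+72*mt)))
E
```

```text
66.97225764945138 50.11340894703608 [ 553.026 -177.757  129.073]
lift
T 1 x [-0.024  0.     0.013]
over
T 1 x [ 0.035 -0.013  0.065]
pour 37 x [ 0.027 -0.015 -0.002  0.212  0.241  0.96 ] m end [-0.038 -0.523 -0.852] C [ 549.884 -211.872  145.   ]
path marg 30.530876161858018 max joint speed [ 3.504 11.06  12.3    8.929 11.056 36.955]
[[-48.53   42.567  71.251  43.449 111.319 -44.398]
 [-50.527  59.54   61.311  58.715 125.448  38.032]
 [-58.132  47.675  85.521  69.898 110.105 118.205]]
lift marg 44.52533566956306 44.68110552763527
rim 373.5 220.5 17.2
rim 445.5 172.5 20.1
pred rim [447.634 171.582]
```

Request:
apply_moves(
  deltas=[
    [0.03,-0.02,0,0.21,0.24,0.96,0.5],
    [0.03,-0.02,0,0.21,0.24,0.96,0.5],
    [0.03,-0.02,0,0.21,0.24,0.96,0.5],
    [0.03,-0.02,0,0.21,0.24,0.96,0.5],
    [0.03,-0.02,0,0.21,0.24,0.96,0.5],
    [0.03,-0.02,0,0.21,0.24,0.96,0.5],
    [0.03,-0.02,0,0.21,0.24,0.96,0.5],
    [0.03,-0.02,0,0.21,0.24,0.96,0.5],
  ],
)

```text
time: 68.97
tool_pos: [551.3, -171.3, 136.7]
tcp_rot: [-117.3, -49.3, 21.2]
ft_force: [0.4, -0.3, -1.1]
finger_gap: 67.3
grip_force: 50.1
```

Request:
apply_moves(
  deltas=[
    [0.03,-0.02,0,0.21,0.24,0.96,0.5],
    [0.03,-0.02,0,0.21,0.24,0.96,0.5],
    [0.03,-0.02,0,0.21,0.24,0.96,0.5],
    [0.03,-0.02,0,0.21,0.24,0.96,0.5],
    [0.03,-0.02,0,0.21,0.24,0.96,0.5],
    [0.03,-0.02,0,0.21,0.24,0.96,0.5],
    [0.03,-0.02,0,0.21,0.24,0.96,0.5],
    [0.03,-0.02,0,0.21,0.24,0.96,0.5],
  ],
)

```text
time: 69.97
tool_pos: [554.1, -169.7, 144.5]
tcp_rot: [-96.6, -17.7, -1.0]
ft_force: [0.1, 0.2, -0.2]
finger_gap: 67.0
grip_force: 50.1
```

Request:
apply_moves(
  deltas=[
    [0.03,-0.02,0,0.21,0.24,0.96,0.5],
    [0.03,-0.02,0,0.21,0.24,0.96,0.5],
    [0.03,-0.02,0,0.21,0.24,0.96,0.5],
    [0.03,-0.02,0,0.21,0.24,0.96,0.5],
    [0.03,-0.02,0,0.21,0.24,0.96,0.5],
    [0.03,-0.02,0,0.21,0.24,0.96,0.5],
    [0.03,-0.02,0,0.21,0.24,0.96,0.5],
    [0.03,-0.02,0,0.21,0.24,0.96,0.5],
  ],
)

```text
time: 70.97
tool_pos: [560.9, -170.2, 149.6]
tcp_rot: [-88.5, 17.1, -11.2]
ft_force: [0.9, 0.8, -0.4]
finger_gap: 66.9
grip_force: 50.1
```

Request:
apply_moves(
  deltas=[
    [0.03,-0.02,0,0.21,0.24,0.96,0.5],
    [0.03,-0.02,0,0.21,0.24,0.96,0.5],
    [0.03,-0.02,0,0.21,0.24,0.96,0.5],
    [0.03,-0.02,0,0.21,0.24,0.96,0.5],
    [0.03,-0.02,0,0.21,0.24,0.96,0.5],
    [0.03,-0.02,0,0.21,0.24,0.96,0.5],
    [0.03,-0.02,0,0.21,0.24,0.96,0.5],
    [0.03,-0.02,0,0.21,0.24,0.96,0.5],
  ],
)

```text
time: 71.97
tool_pos: [569.1, -172.7, 149.8]
tcp_rot: [-85.6, 52.8, -19.6]
ft_force: [0.7, -0.4, -1.0]
finger_gap: 66.8
grip_force: 50.1
```

Request:
apply_moves(
  deltas=[
    [0.03,-0.02,0,0.21,0.24,0.96,0.5],
    [0.03,-0.02,0,0.21,0.24,0.96,0.5],
    [0.03,-0.02,0,0.21,0.24,0.96,0.5],
    [0.03,-0.02,0,0.21,0.24,0.96,0.5],
    [0.03,-0.02,0,0.21,0.24,0.96,0.5],
    [0,0,0,0,0,0,0.5],
    [0,0,0,0,0,0,0.5],
    [0,0,0,0,0,0,0.5],
  ],
)

```text
time: 72.97
tool_pos: [573.4, -174.8, 147.2]
tcp_rot: [-90.5, 74.8, -30.2]
ft_force: [-0.1, 0.1, -1.1]
finger_gap: 66.9
grip_force: 50.1
```

```bash
python3 - <<'E'
from back import *
s=sense(); print(s["time"],s["finger_gap"],s["grip_force"],s["tool_pos"]); red()
from cups import rims; rims()
E
```

```text
72.975 66.9491984951779 50.05894310743315 [ 573.382 -174.845  147.247]
top [(28, [445.0, 150.0]), (8, [428.0, 151.0]), (39, [465.0, 153.0])]
scene [(37, [229.0, 151.0]), (72, [230.0, 160.0])]
rim 373.5 218.5 17.9 [465.884 -96.56   72.   ]
```

Request:
apply_moves(
  deltas=[
    [-0.03,0.02,0,-0.21,-0.24,-0.96,0.5],
    [-0.03,0.02,0,-0.21,-0.24,-0.96,0.5],
    [-0.03,0.02,0,-0.21,-0.24,-0.96,0.5],
    [-0.03,0.02,0,-0.21,-0.24,-0.96,0.5],
    [-0.03,0.02,0,-0.21,-0.24,-0.96,0.5],
    [-0.03,0.02,0,-0.21,-0.24,-0.96,0.5],
    [-0.03,0.02,0,-0.21,-0.24,-0.96,0.5],
    [-0.03,0.02,0,-0.21,-0.24,-0.96,0.5],
  ],
)

```text
time: 74.12
tool_pos: [566.3, -171.7, 150.8]
tcp_rot: [-86.1, 39.1, -16.1]
ft_force: [-1.0, -0.4, -0.4]
finger_gap: 66.9
grip_force: 50.1
```

Request:
apply_moves(
  deltas=[
    [-0.03,0.02,0,-0.21,-0.24,-0.96,0.5],
    [-0.03,0.02,0,-0.21,-0.24,-0.96,0.5],
    [-0.03,0.02,0,-0.21,-0.24,-0.96,0.5],
    [-0.03,0.02,0,-0.21,-0.24,-0.96,0.5],
    [-0.03,0.02,0,-0.21,-0.24,-0.96,0.5],
    [-0.03,0.02,0,-0.21,-0.24,-0.96,0.5],
    [-0.03,0.02,0,-0.21,-0.24,-0.96,0.5],
    [-0.03,0.02,0,-0.21,-0.24,-0.96,0.5],
  ],
)

```text
time: 75.12
tool_pos: [558.1, -169.7, 149.3]
tcp_rot: [-90.9, 3.6, -7.8]
ft_force: [-0.0, -0.6, -0.9]
finger_gap: 67.0
grip_force: 50.1
```

Request:
apply_moves(
  deltas=[
    [-0.03,0.02,0,-0.21,-0.24,-0.96,0.5],
    [-0.03,0.02,0,-0.21,-0.24,-0.96,0.5],
    [-0.03,0.02,0,-0.21,-0.24,-0.96,0.5],
    [-0.03,0.02,0,-0.21,-0.24,-0.96,0.5],
    [-0.03,0.02,0,-0.21,-0.24,-0.96,0.5],
    [-0.03,0.02,0,-0.21,-0.24,-0.96,0.5],
    [-0.03,0.02,0,-0.21,-0.24,-0.96,0.5],
    [-0.03,0.02,0,-0.21,-0.24,-0.96,0.5],
  ],
)

```text
time: 76.12
tool_pos: [552.1, -169.7, 143.3]
tcp_rot: [-102.0, -30.5, 5.0]
ft_force: [0.1, 0.1, -0.9]
finger_gap: 67.0
grip_force: 50.1
```

Request:
apply_moves(
  deltas=[
    [-0.03,0.02,0,-0.21,-0.24,-0.96,0.5],
    [-0.03,0.02,0,-0.21,-0.24,-0.96,0.5],
    [-0.03,0.02,0,-0.21,-0.24,-0.96,0.5],
    [-0.03,0.02,0,-0.21,-0.24,-0.96,0.5],
    [-0.03,0.02,0,-0.21,-0.24,-0.96,0.5],
    [-0.03,0.02,0,-0.21,-0.24,-0.96,0.5],
    [-0.03,0.02,0,-0.21,-0.24,-0.96,0.5],
    [-0.03,0.02,0,-0.21,-0.24,-0.96,0.5],
  ],
)

```text
time: 77.12
tool_pos: [550.6, -171.9, 135.2]
tcp_rot: [-135.0, -58.3, 39.3]
ft_force: [0.1, -0.5, -0.8]
finger_gap: 66.7
grip_force: 50.1
```

Request:
apply_moves(
  deltas=[
    [-0.03,0.02,0,-0.21,-0.24,-0.96,0.5],
    [-0.03,0.02,0,-0.21,-0.24,-0.96,0.5],
    [-0.03,0.02,0,-0.21,-0.24,-0.96,0.5],
    [-0.03,0.02,0,-0.21,-0.24,-0.96,0.5],
    [-0.03,0.02,0,-0.21,-0.24,-0.96,0.5],
    [0,0,0,0,0,0,0.5],
  ],
)

```text
time: 77.88
tool_pos: [552.3, -174.2, 131.1]
tcp_rot: [-179.9, -61.8, 84.8]
ft_force: [-0.4, 0.3, -1.1]
finger_gap: 67.1
grip_force: 50.1
```

```bash
python3 - <<'E'
from back import *
s=sense(); print(s["time"],s["finger_gap"],s["grip_force"],s["tool_pos"],s["tcp_rot"]); red(); backplan("far2.pkl",[592,-30])
E
```

```text
77.875 67.09674407610615 50.13109720695866 [ 552.332 -174.175  131.121] [-179.873  -61.847   84.838]
top [(7, [448.0, 147.0]), (57, [429.0, 155.0]), (33, [461.0, 159.0]), (6, [466.0, 166.0])]
scene [(37, [229.0, 151.0]), (73, [230.0, 160.0])]
foot [ 549.32  -210.479   97.555] axis [ 0.002 -0.     1.   ]
R 1 x [-0.014 -0.002 -0.026]
T 7 x [0.412 0.126 0.771]
T 4 x [-0.695  0.     0.371]
56.46687971734231 57.87445783373008
```

Request:
apply_moves(
  deltas=[
    [0.41,0.13,0.77,-0.01,0,-0.03,0.5],
    [0.41,0.13,0.77,0,0,0,0.5],
    [0.41,0.13,0.77,0,0,0,0.5],
    [0.41,0.13,0.77,0,0,0,0.5],
    [0.41,0.13,0.77,0,0,0,0.5],
    [0.41,0.13,0.77,0,0,0,0.5],
    [0.41,0.13,0.77,0,0,0,0.5],
    [0,0,0,0,0,0,0.5],
  ],
)

```text
time: 78.97
tool_pos: [595.5, 8.6, 130.5]
tcp_rot: [179.9, -61.9, 85.2]
ft_force: [-1.1, 1.0, -0.3]
finger_gap: 67.1
grip_force: 50.1
```

```bash
python3 - <<'E'
from back import *
s=sense(); print(s["finger_gap"],s["tool_pos"]); red(); backplan("far2.pkl",[592,-30])
p,R0=now(); Ft,mt=pickle.load(open("far2.pkl","rb")); print("pred rim",proj("top",p+R0@(Ft+72*mt)),"foot",proj("scene",p+R0@Ft))
from cups import rims; rims()
a=cv2.imread("pics/q_top.png")[100:240,290:490]; b=cv2.imread("pics/q_scene.png")[100:240,190:390]
cv2.imwrite("pics/v14.png",cv2.resize(np.hstack([a,b]),None,fx=2,fy=2))
E
```

```text
67.07719410166727 [595.453   8.573 130.515]
top []
scene [(38, [229.0, 151.0]), (74, [230.0, 160.0])]
foot [592.797 -29.953  97.287] axis [-0.002  0.001  1.   ]
R 1 x [0.011 0.008 0.02 ]
T 1 x [-0.001 -0.024 -0.004]
T 4 x [-0.693  0.     0.37 ]
56.555059223769206 57.96209538773327
pred rim [343.713 145.855] foot [294.672 188.152]
rim 342.5 146.5 20.4 [606.328 -34.584  72.   ]
rim 372.5 220.5 16.9 [461.965 -94.634  72.   ]
```

Request:
apply_moves(
  deltas=[
    [-0.7,-0.02,0.37,0,0,0.02,0.5],
    [-0.7,0,0.37,0,0,0,0.5],
    [-0.7,0,0.37,0,0,0,0.5],
    [-0.5,0,0.27,0,0,0,0.5],
    [-0.12,0,0.06,0,0,0,0.5],
    [0,0,0,0,0,0,0.5],
  ],
)

```text
time: 79.88
tool_pos: [595.0, 5.4, 38.0]
tcp_rot: [-180.0, -61.9, 84.9]
ft_force: [0.0, -0.1, -0.6]
finger_gap: 67.1
grip_force: 50.2
```

Request:
apply_moves(
  deltas=[
    [-0.05,0,0.02,0,0,0,0.5],
    [0,0,0,0,0,0,0.5],
  ],
)

```text
time: 80.12
tool_pos: [595.4, 5.1, 37.2]
tcp_rot: [179.9, -61.8, 85.1]
ft_force: [-0.2, -0.0, -1.2]
finger_gap: 67.1
grip_force: 50.2
```

Request:
apply_moves(
  deltas=[
    [-0.08,0,0.04,0,0,0,0.5],
    [0,0,0,0,0,0,0.5],
  ],
)

```text
time: 80.38
tool_pos: [594.9, 5.4, 33.8]
tcp_rot: [-180.0, -61.9, 84.9]
ft_force: [0.4, 1.0, -0.7]
finger_gap: 67.1
grip_force: 50.2
```

Request:
apply_moves(
  deltas=[
    [-0.04,0,0.02,0,0,0,0.5],
    [0,0,0,0,0,0,0.5],
  ],
)

```text
time: 80.62
tool_pos: [595.1, 5.2, 33.3]
tcp_rot: [179.9, -61.9, 85.0]
ft_force: [-2.3, -1.3, 4.7]
finger_gap: 66.9
grip_force: 50.0
```

Contact. Release, retract and check.

Request:
apply_moves(
  deltas=[
    [0,0,0,0,0,0,0.8],
    [0,0,0,0,0,0,1],
    [0,0,0,0,0,0,1],
    [0,0,-0.3,0,0,0,1],
    [0,0,-0.6,0,0,0,1],
    [0,0,-0.9,0,0,0,1],
    [0,0,-0.9,0,0,0,1],
    [0,0,-0.9,0,0,0,1],
  ],
)

```text
time: 81.62
tool_pos: [586.5, -91.8, 84.6]
tcp_rot: [179.9, -61.8, 85.0]
ft_force: [1.2, -0.3, 0.7]
finger_gap: 85.3
grip_force: 0.0
```

Request:
apply_moves(
  deltas=[
    [0.88,0,-0.47,0,0,0,1],
    [0.88,0,-0.47,0,0,0,1],
    [0.88,0,-0.47,0,0,0,1],
    [0.88,0,-0.47,0,0,0,1],
    [0.88,0,-0.47,0,0,0,1],
    [0.88,0,-0.47,0,0,0,1],
  ],
)

```text
time: 82.38
tool_pos: [586.5, -89.8, 265.0]
tcp_rot: [180.0, -61.8, 84.9]
ft_force: [0.4, -0.2, 0.3]
finger_gap: 85.6
grip_force: 0.0
```

Request:
apply_moves(
  deltas=[
    [0,0,-1,0,0,0,1],
    [0,0,-1,0,0,0,1],
    [0,0,-1,0,0,0,1],
    [0,0,-1,0,0,0,1],
    [0,0,-1,0,0,0,1],
    [0,0,-1,0,0,0,1],
    [0,0,-1,0,0,0,1],
    [0,0,0,0,0,0,1],
  ],
)

```text
time: 83.38
tool_pos: [569.8, -275.8, 363.4]
tcp_rot: [179.8, -61.7, 85.0]
ft_force: [0.6, 0.5, -0.2]
finger_gap: 85.5
grip_force: 0.0
```

```bash
python3 - <<'E'
from back import *
from cups import rims
s=sense(); print(s["time"],s["tool_pos"]); rims(); red()
a=cv2.imread("pics/q_top.png")[60:250,240:500]; b=cv2.imread("pics/q_scene.png")[100:290,180:440]
cv2.imwrite("pics/v14.png",cv2.resize(np.vstack([a,b]),None,fx=1.57,fy=1.57,interpolation=cv2.INTER_CUBIC) if 0 else cv2.resize(np.hstack([a,b]),None,fx=1.53,fy=1.53,interpolation=cv2.INTER_CUBIC))
E
```

```text
83.375 [ 569.782 -275.835  363.42 ]
rim 340.5 154.5 18.3 [590.431 -30.824  72.   ]
rim 373.5 219.5 18.2 [463.938 -96.573  72.   ]
top [(270, [454.0, 156.0]), (92, [431.0, 156.0]), (39, [462.0, 170.0])]
scene [(37, [229.0, 151.0]), (71, [230.0, 160.0])]
```

View pics/v14.png

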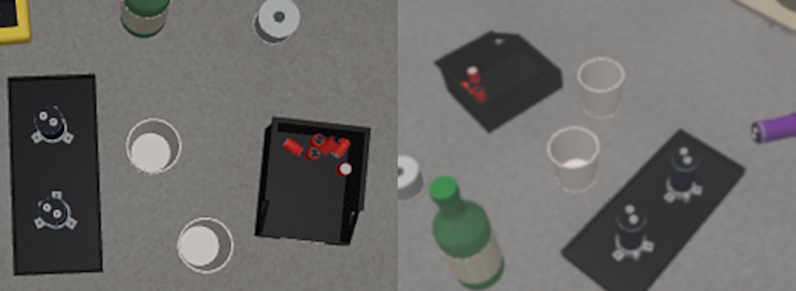

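The last picture shows both cups upright and empty, both cans standing in the tray, and the six caps in the bin with none outside it. The spool, bottle and meter look undisturbed. Handing in.

```bash
python3 -c "
from bench import *
print(hand_in())"
```

```text
the job is handed in; nothing more can be done
None
```

The job is handed in, though hand-in gave no verdict: both fallen cans stand terminals up in the kit tray, all six red caps look to be in the bin, both empty cups stand upright on the bench, and the spool, bottle and meter look unmoved.

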